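# Book in a filter canister and hold it over its housing

### The arm

A 6-joint arm with a two-finger parallel gripper is mounted at the origin on the work surface. World frame = base frame: x ahead of the robot, y to its left, z up, the work surface at z = 0. Lengths are in m, angles in rad, forces in N, time in s.
With the tool pointing down it reaches from about 0.35 to 0.85 m from the base axis. Payload 8.1 kg.
Tool frame: the origin (TCP) lies midway between the tips of the shut fingers; the grasp point (between the pads) lies 19 mm behind it (robot.grip_point_offset is the distance from the TCP to the grasp point, in m); z points along the fingers, y is the direction in which the jaws open and shut (so a half turn about z gives the same grasp; the last joint's range is limited). The gripper opens to 93 mm and grips with 3 to 60 N. Pads are 15 mm wide; open, the fingers measure 128 mm over their backs; the gripper's body (75 mm by 188 mm) begins 65 mm behind the grasp point.
Start: joints at [1.131, 0.13, 1.488, -0, 1.523, -0.085], TCP at [0.208, 0.563, 0.219] pointing down, gripper open.
Joint ranges: [-2.96, 2.96], [-0.89, 2.26], [0.02, 2.5], [-1.34, 4.48], [0, 2.73], [-2.66, 2.66]. Speed limits (rad/s): [2.39, 2.39, 2.79, 3.14, 3.14, 3.14].

### API

Orientations are given as a unit quaternion [w, x, y, z].
In Python, from cell import robot gives the robot as it stands. The module is installed in compiled form; this text tells all that it offers.
- The arm moves only by the tool servo_tool, never from a script. Its argument "targets" is a list that holds one entry, the list of rows, each a list of 6 numbers: the shift along the tool's x, y, z in m, then the turn, a rotation vector about the tool's x, y, z in degrees. A call has exactly 5 rows; each row is the pose to reach, as a shift and turn from the pose measured when the call began, along the tool's axes at that moment; what a row does not reach only later rows make up. A row lasts 1/12 s, in which the tool goes at most 41.7 mm and 7.16 degrees, less where a joint would pass 70% of its speed; a pose out of reach is approached as far as the arm can. A call with a gripper value outside its range is refused whole. "fingers" is the closure in counts, from 0 (fully open) to 255 (shut), set as the call begins (left out, the last holds). The fingers move at their own pace and stop on an object; the grip force is fixed at half the most. Time passes only in rows, so rows that repeat a pose let the fingers close, or fill a call up. It gives the time, the measured TCP pose, the force and the opening at its end, in the units of the state.
- robot.observe(): the state, without advancing time (a new reading comes with each control period).
- robot.camera(name): name is "side" or "top" or "wrist"; returns the picture (480x640x3 uint8, red, green, blue); there is no depth.
- robot.camera_info(name): a dict with "fx", "fy", "cx", "cy" (pixels), "origin" and "attitude" of the camera in the world. Camera axes: x right, y up, looking along -z (the intrinsics and any distortion apply to the point x, -y, -z); pixel columns grow to the right and rows downward; lengths in m; the calibration is good to about 2 mm. A picture is of the moment at which its call begins: read the wrist's pose just before it. camera_info takes no time and is no camera call; for the wrist camera it gives the pose at the moment of the call.
- robot.close_job(): hands the job in, once; it reports no verdict.
The state is a dict: "clock": time; "qpos": joint angles; "qvel": joint speeds; "effort": joint torques, N m; "position": TCP position; "orientation": TCP orientation; "force": force on the tool from outside, world axes, zero at the start; "moment": the same for the moment, N m; "width": finger opening in m.
Only numpy, scipy, OpenCV 4.12 (cv2) and the standard library are available. Lean on these libraries where they do the work, as an engineer would, in place of code of your own. Each camera call takes 0.05 s, during which the arm holds its last target.

### The job

Turn the filter canister, on the reader's stand, until its code plate squarely faces the reader's window, and let it stand there upright for a second to be read. Then carry it upright across over the row of parts bins, without touching the bins, to the filter housing. Finish while still holding it upright and still, about a centimetre above the housing's rim, centred over the bore and with its code plate in line over the notch in the rim; it never touches the housing, is not let go, and the wrench, tape roll and bottle are left alone.

Things in the scene. Friction and masses are not known exactly. Their poses are not given: they have to be found in the camera images.
- canister: Loose upright canister, about 0.35 kg. Aluminium body, diameter 60 mm, 0 to 80 mm high; steel neck to grip, diameter 40, 80 to 122 mm high. A raised white code plate with dark bars (22 wide, 19 to 65 mm high) on one side, face 36 mm from the axis. Origin: centre of underside; z up; x from the axis through the plate. Starts on the spot, plate turned 40 to 180 degrees from the window.
- plate (a point): Centre of the outer face of the canister's code plate: 36 mm along the canister's x from its axis, 42 mm above its underside. Axes as the canister's.
- reader: Fixed code reader: dark steel stand plate 205 x 100 x 6 mm with a black round spot (diameter 80, flush) for the canister, and a grey reader block (50 deep, 66 wide, top 80 mm above the bench) at its end away from the robot. Origin: on the bench under the spot's centre; x from the spot to the block, z up. On either side of the bins, turned up to 20 degrees.
- spot (a point): Centre of the standing spot, on the stand plate's upper side (6 mm above the bench). Axes as the reader's.
- window (a point): Centre of the reader's dark window, 95 mm along the reader's x from the spot's centre, 48 mm above the bench; the window looks along the reader's -x, at the spot. Axes as the reader's.
- housing: Fixed aluminium filter housing: flange 120 x 120 x 10 mm with an upright round cup, outer diameter 94, bore 72, rim 65 mm above the bench. The rim has one notch, about 35 wide and 30 mm deep, for the code plate. Origin: on the bench under the bore's axis; x from the axis to the notch's middle, z up. On the other side of the bins from the reader.
- mouth (a point): Centre of the bore at the height of the rim (65 mm above the bench). Axes as the housing's.
- notch (a point): Middle of the notch, 41.5 mm along the housing's x from the bore's axis, at the height of the rim. Axes as the housing's.
- binrow: Fixed row of three grey open parts bins, together 319 mm long (its x), 100 mm wide (its y); the middle bin is 110 mm high, the two outer ones 80 mm. Nothing stands out above their rims. Origin: on the bench under the row's centre. The row points away from the robot, between the reader and the housing.
- bintop (a point): Centre of the row at the height of its highest rim, 110 mm above the bench. Axes as the row's.
- wrench: Bystander: loose steel wrench 160 mm long, lying flat beyond the bins. Origin: underside, middle.
- tape: Bystander: loose tape roll, 90 mm in diameter, 25 mm high, lying flat. Origin: centre of the underside. Off to one side, outside the reader or the housing.
- bottle: Bystander: loose white bottle, 44 mm in diameter, 110 mm high, standing. Origin: centre of the underside. On the other outer side.
Mind the look-alikes: they are no part of the job. What is shaped like the housing but yellow is not meant.

How it is judged:
By the outcome, as a careful person would: the job done as asked, in the order asked, and still so for the second after the job is handed in, while the arm keeps its last pose, push and grip.
It also fails if it takes over 72 s, if anything falls off the work surface, if the arm or the gripper's body presses on something with over 40 N, if the wrist force passes 120 N, or if a joint passes its speed limit or range.

## Working session

There is one attempt and no reset: what is moved stays moved. The work goes in short steps, Python scripts to look and compute and a tool call to move; the robot and the scene stay as the last step left them, time stands still between calls to the robot, and variables do not carry over. Pictures are saved under pics/ and viewed, and the job is handed in when it is done.

Besides the shell and the picture viewer there is one more tool, called after "Request:" as name(argument=value, ...), one argument or row to a line, values as JSON. servo_tool: Moves the arm, as the interface text tells. Its arguments: {"type":"object","properties":{"targets":{"type":"array","items":{"type":"array","items":{"type":"array","items":{"type":"number"}}}},"fingers":{"type":"number"}},"required":["targets"]}

```bash
mkdir -p pics; python3 - <<'E'
from cell import robot
import cv2
o=robot.observe(); print(o)
for n in("side","top","wrist"):
    i=robot.camera_info(n); print(n,i)
    cv2.imwrite(f"pics/{n}0.png",robot.camera(n)[:,:,::-1])
E
```

```text
{'clock': 0.0, 'qpos': array([ 1.13059344e+00,  1.31155344e-01,  1.48927150e+00,  1.37819599e-05,
        1.52300617e+00, -8.53793830e-02]), 'qvel': array([ 2.01006686e-03, -1.05422517e-03, -3.50296831e-04, -9.41672876e-06,
       -2.52549764e-04, -3.55845272e-04]), 'effort': array([-4.22374005e-04, -5.59840572e+01, -4.91753054e+01,  7.66658527e-02,
        3.58930626e-02, -1.80480070e-04]), 'position': array([0.20817359, 0.5621208 , 0.2175952 ]), 'orientation': array([-2.45689049e-04,  1.76482798e-01,  9.84303294e-01, -8.86804939e-04]), 'force': array([-0.02083464,  0.57427242,  0.61918395]), 'moment': array([-0.02935028, -0.02217363,  0.01757896]), 'width': 0.09303194290920726}
side {'fx': 551.3011478042507, 'fy': 551.3011478042507, 'cx': 309.93581113835853, 'cy': 246.94792887043738, 'origin': array([ 0.47150652, -0.85667676,  1.04096721]), 'attitude': array([ 0.92741863,  0.36984088, -0.01511344, -0.05370282])}
top {'fx': 521.286291727189, 'fy': 521.286291727189, 'cx': 316.61370423787145, 'cy': 245.1742484999259, 'origin': array([0.33914297, 0.02128107, 1.43273665]), 'attitude': array([ 0.70831273,  0.05047705, -0.06059342, -0.70147956])}
wrist {'fx': 425.6494950400004, 'fy': 425.6494950400004, 'cx': 318.8725786890821, 'cy': 241.62854409477387, 'origin': array([0.13072115, 0.59141931, 0.38311092]), 'attitude': array([ 0.81138052, -0.12220598, -0.08514281,  0.5652239 ])}
```

View pics/top0.png

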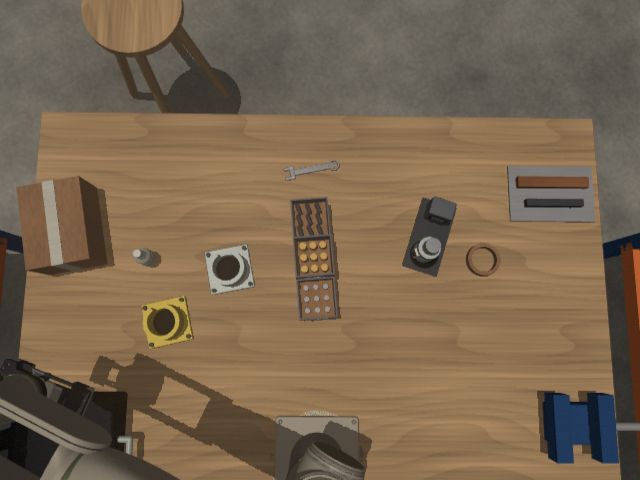

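View pics/side0.png

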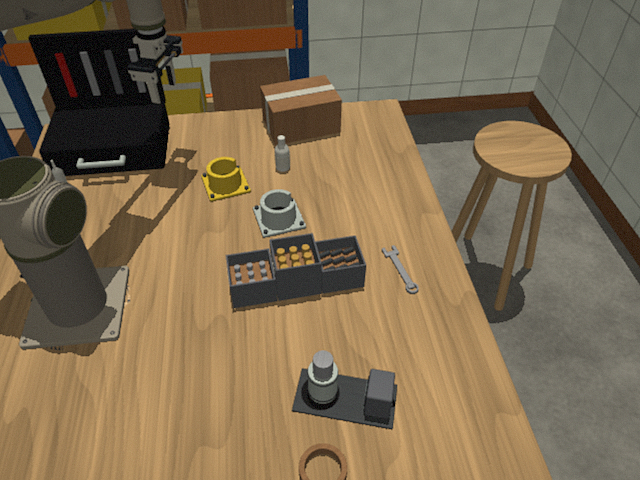

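View pics/wrist0.png

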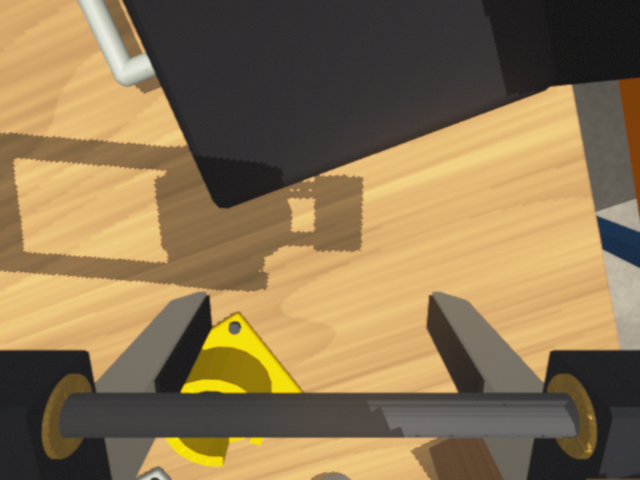

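```bash
cat > h.py <<'E'
import numpy as np, cv2
from scipy.spatial.transform import Rotation as R
def rot(q): return R.from_quat([q[1],q[2],q[3],q[0]])
def ray(i,u,v):
    d=np.array([(u-i['cx'])/i['fx'],-(v-i['cy'])/i['fy'],-1.]); return i['origin'],rot(i['attitude']).apply(d)
def onz(i,u,v,z):
    o,d=ray(i,u,v); return o+d*(z-o[2])/d[2]
def proj(i,p):
    c=rot(i['attitude']).inv().apply(np.atleast_2d(p)-i['origin'])
    return np.c_[i['cx']+i['fx']*c[:,0]/-c[:,2], i['cy']-i['fy']*c[:,1]/-c[:,2]]
E
python3 - <<'E'
from h import *
from cell import robot
print({k:v for k,v in robot.camera_info('top').items()}.keys())
t=cv2.imread('pics/top0.png'); s=cv2.imread('pics/side0.png')
a=cv2.resize(t[190:280,395:495],None,fx=4,fy=4,interpolation=cv2.INTER_CUBIC)
b=cv2.resize(t[235:305,195:265],None,fx=5,fy=5,interpolation=cv2.INTER_CUBIC)
c=cv2.resize(s[335:435,285:405],None,fx=3,fy=3,interpolation=cv2.INTER_CUBIC)
d=cv2.resize(s[180:240,245:315],None,fx=5,fy=4,interpolation=cv2.INTER_CUBIC)
W=np.zeros((600,800,3),np.uint8)
for im,x,y in((a[:300],0,0),(b[:300],410,0),(c[:300],0,300),(d[:300],410,300)):
    h,w=im.shape[:2]; h=min(h,300);w=min(w,800-x); W[y:y+h,x:x+w]=im[:h,:w]
cv2.imwrite('pics/crop0.png',W)
E
```

```text
dict_keys(['fx', 'fy', 'cx', 'cy', 'origin', 'attitude'])
```

View pics/crop0.png

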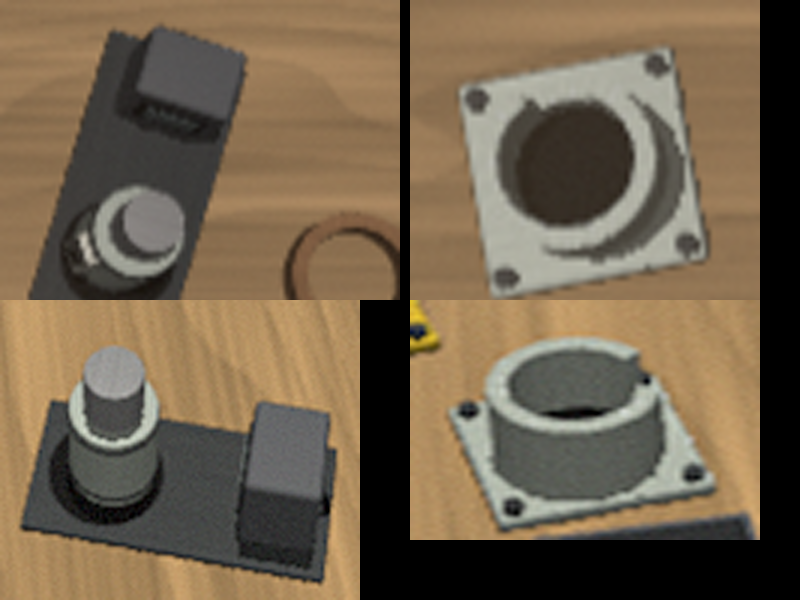

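```bash
python3 - <<'E'
from h import *
from cell import robot
t=robot.camera_info('top'); s=robot.camera_info('side'); w=robot.camera_info('wrist'); o=robot.observe()
C=np.array([(460,88),(670,48),(707,258),(495,295)])/5+[195,235]
P=np.array([onz(t,u,v,.010) for u,v in C]); c=P.mean(0);print('housing',P,c)
for k in range(4):
    e=P[(k+1)%4]-P[k]; print(np.linalg.norm(e),np.degrees(np.arctan2(e[1],e[0]))%90)
# reader plate corners top-left
C=np.array([(112,32),(244,58)])/4+[395,190]
Cp=np.array([(428.5,273+2)])
print('rd',[onz(t,u,v,.006) for u,v in C])
C=np.array([(52,402),(335,452),(322,580),(22,527)])-[0,300]; C=C/3+[285,335]
print('rd side',[onz(s,u,v,.006) for u,v in C])
print('neck top', onz(t,152/4+395,222/4+190,.128), onz(s,113/3+285,(373-300)/3+335,.128))
# bins
for p,z in(((291,199),.08),((326,198),.08),((339,318),.08),((300,321),.08),((294,238),.11),((333,236),.11),((337,278),.11),((298,280),.11)): print('bin',onz(t,*p,z))
Rt=rot(o['orientation']); print('tool axes',Rt.as_matrix()); print('cam in tool',Rt.inv().apply(w['origin']-o['position']),(Rt.inv()*rot(w['attitude'])).as_matrix())
E
```

```text
housing [[ 0.54322803  0.08324361  0.01      ]
 [ 0.5668104  -0.03241024  0.01      ]
 [ 0.45088331 -0.05318321  0.01      ]
 [ 0.42962824  0.06222868  0.01      ]] [0.4976375  0.01496971 0.01      ]
0.11803364288023754 11.524888035601748
0.1177735363575802 10.159011844446326
0.11735281280396466 10.435065723995535
0.11552722497187427 10.480714033666237
rd [array([ 0.70345022, -0.29717448,  0.006     ]), array([ 0.68577771, -0.39001472,  0.006     ])]
rd side [array([ 0.51214162, -0.23625971,  0.006     ]), array([ 0.70340646, -0.29876474,  0.006     ]), array([ 0.67459268, -0.38939975,  0.006     ]), array([ 0.48237554, -0.32918553,  0.006     ])]
neck top [ 0.54849651 -0.29253275  0.128     ] [ 0.54808833 -0.2930403   0.128     ]
bin [0.67747864 0.0720597  0.08      ]
bin [ 0.68136155 -0.02116252  0.08      ]
bin [ 0.36468414 -0.0564192   0.08      ]
bin [0.35617457 0.04376157 0.08      ]
bin [0.56702439 0.0615499  0.11      ]
bin [ 0.57337092 -0.03884454  0.11      ]
bin [ 0.46493368 -0.04942146  0.11      ]
bin [0.45885381 0.04973496 0.11      ]
tool axes [[-9.37720583e-01  3.47389887e-01 -6.12499275e-04]
 [ 3.47390405e-01  9.37719699e-01 -1.29355965e-03]
 [ 1.24983095e-04 -1.42577388e-03 -9.99998976e-01]]
cam in tool [ 0.08283795  0.00023297 -0.16540179] [[ 9.00837640e-04  9.55590062e-01  2.94697848e-01]
 [ 9.99998191e-01 -3.67215513e-04 -1.86607578e-03]
 [-1.67498585e-03  2.94698996e-01 -9.55588665e-01]]
```

```bash
python3 - <<'E'
from h import *
from cell import robot
t=robot.camera_info('top');o=robot.observe()
C=(np.array([(460,88),(670,48),(707,258),(495,295)])-[410,0])/5+[195,235]
P=np.array([onz(t,u,v,.010) for u,v in C]); c=P.mean(0);print('housing',P,c)
for k in range(4):
    e=P[(k+1)%4]-P[k]; print(np.linalg.norm(e),np.degrees(np.arctan2(e[1],e[0]))%90)
M=rot(o['orientation']).as_matrix()
print(M.T@(c-o['position']))
for (u,v) in ((85/4+395,245/4+190),):
    p=onz(t,u,v,.048); q=p-np.array([.549,-.297,.048]); print(p,np.linalg.norm(q),np.degrees(np.arctan2(q[1],q[0])))
E
```

```text
housing [[0.54082452 0.30843972 0.01      ]
 [0.56434179 0.19388426 0.01      ]
 [0.44871868 0.17035985 0.01      ]
 [0.42752099 0.28473467 0.01      ]] [0.49535149 0.23935462 0.01      ]
0.1169445009092888 11.601156504582491
0.11799195471060248 11.50029477965819
0.11632257778399265 10.49979193766886
0.11575672604161844 11.816816136174202
[-0.38143098 -0.20274072  0.20807029]
[ 0.5451604  -0.26609904  0.048     ] 0.03113858699128652 97.08299488207132
```

Request:
servo_tool(
  targets=[
    [[-0.035,-0.016,-0.01,0,0,0],[-0.07,-0.032,-0.02,0,0,0],[-0.105,-0.048,-0.03,0,0,0],[-0.14,-0.064,-0.04,0,0,0],[-0.175,-0.08,-0.05,0,0,0]],
  ],
)

```text
clock: 0.57
position: [0.3453, 0.425, 0.2681]
orientation: [-0.0, 0.176, 0.984, -0.001]
force: [0.4, -0.6, 0.5]
width: 0.0932
```

Request:
servo_tool(
  targets=[
    [[-0.035,-0.016,0,0,0,0],[-0.07,-0.032,0,0,0,0],[-0.105,-0.048,0,0,0,0],[-0.14,-0.064,0,0,0,0],[-0.175,-0.08,0,0,0,0]],
  ],
)

```text
clock: 0.98
position: [0.4826, 0.2876, 0.268]
orientation: [-0.0, 0.176, 0.984, -0.001]
force: [1.2, 0.5, -0.4]
width: 0.0931
```

Request:
servo_tool(
  targets=[
    [[-0.035,-0.016,0,0,0,0],[-0.07,-0.032,0,0,0,0],[-0.1,-0.04,0,0,0,0],[-0.1,-0.04,0,0,0,0],[-0.1,-0.04,0,0,0,0]],
  ],
)

```text
clock: 1.4
position: [0.5632, 0.2139, 0.2671]
orientation: [-0.001, 0.178, 0.984, -0.001]
force: [0.1, 0.2, 0.4]
width: 0.093
```

```bash
python3 - <<'E'
from h import *
from cell import robot
import json
i=robot.camera_info('wrist'); cv2.imwrite("pics/w1.png",robot.camera('wrist')[:,:,::-1])
json.dump({k:np.asarray(v).tolist() for k,v in i.items()},open('w1.json','w'))
print(robot.observe()['clock'],proj(i,[[.4955,.239,.065],[.4955,.239,0]]))
E
```

```text
1.45 [[318.31083527 124.20823897]
 [318.47163816 122.26778917]]
```

View pics/w1.png

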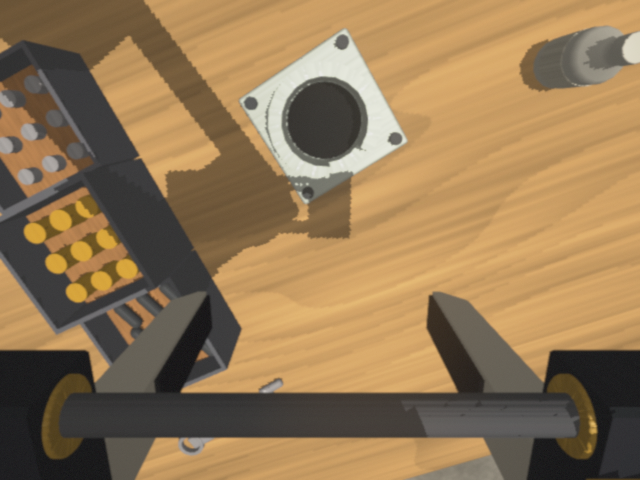

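```bash
python3 - <<'E'
import cv2
a=cv2.imread('pics/w1.png')[20:220,225:425]
a=cv2.createCLAHE(3,(4,4)).apply(cv2.cvtColor(a,cv2.COLOR_BGR2GRAY))
cv2.imwrite('pics/w1c.png',cv2.resize(a,(600,600),interpolation=cv2.INTER_CUBIC))
E
```

```text
(no output)
```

View pics/w1c.png

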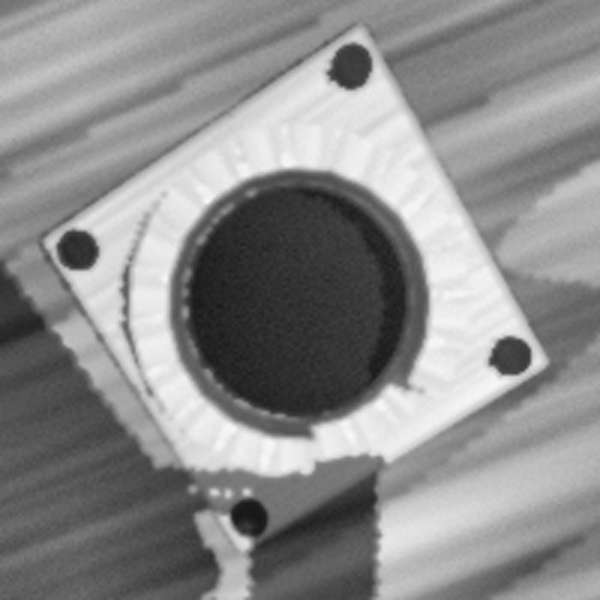

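```bash
python3 - <<'E'
from h import *
import json
from scipy.optimize import least_squares
i={k:np.array(v) for k,v in json.load(open('w1.json')).items()}
g=cv2.cvtColor(cv2.imread('pics/w1.png'),cv2.COLOR_BGR2GRAY).astype(np.float32)
c=np.array([.4955,.239,.065])
def radial(c,r0,r1):
    out=[]
    for a in np.radians(np.arange(0,360,3)):
        rr=np.linspace(r0,r1,80); p=c+np.c_[rr*np.cos(a),rr*np.sin(a),0*rr]
        uv=proj(i,p).astype(np.float32); v=cv2.remap(g,uv[:,:1],uv[:,1:],cv2.INTER_LINEAR)[:,0]
        v=cv2.GaussianBlur(v[None],(9,1),0)[0]; d=np.diff(v); k=d.argmax(); out.append((np.degrees(a),rr[k],d[k],v[-1]))
    return np.array(out)
for it in range(3):
    o=radial(c,.026,.046); a=np.radians(o[:,0]); P=c[:2]+np.c_[o[:,1]*np.cos(a),o[:,1]*np.sin(a)]
    f=least_squares(lambda x:np.hypot(*(P-x[:2]).T)-x[2],[*c[:2],.036],loss='soft_l1',f_scale=.0007); c[:2]=f.x[:2]
    print(f.x)
o=radial(c,.026,.046)
for r in o[::1]: print(int(r[0]),round(r[1]*1e3,1),round(r[2]),end=' | ')
print()
for uv in((329.3,165),(361,146.7)):
    q=onz(i,*uv,.065)-c; print(np.hypot(*q[:2]),np.degrees(np.arctan2(q[1],q[0])))
# flange corners from crop
C=np.array([(362,24),(548,360),(42,242)])/3+[225,20]
P=[onz(i,*k,.01) for k in C]; print(P,(P[1]+P[2])/2)
for k in (1,2):
    e=P[k]-P[0]; print(np.linalg.norm(e),np.degrees(np.arctan2(e[1],e[0]))%90)
E
```

```text
[0.49549595 0.24412386 0.03559763]
[0.49547942 0.24414376 0.03558121]
[0.49547185 0.24413737 0.03557464]
0 32.6 16 | 3 32.6 16 | 6 32.6 15 | 9 32.3 15 | 12 32.3 15 | 14 32.6 15 | 18 32.8 15 | 21 32.8 15 | 24 32.6 14 | 27 32.6 15 | 29 32.6 14 | 33 38.2 7 | 36 36.6 9 | 39 36.1 14 | 42 36.1 14 | 45 35.6 15 | 48 35.6 15 | 51 35.9 15 | 54 35.9 16 | 57 36.1 15 | 59 35.9 16 | 63 35.6 15 | 66 35.9 15 | 69 35.9 15 | 72 35.9 16 | 75 35.9 17 | 78 35.9 15 | 81 35.6 17 | 84 35.6 15 | 87 35.6 16 | 90 35.9 15 | 93 35.9 16 | 96 35.9 16 | 99 35.6 16 | 102 35.6 15 | 105 35.6 16 | 108 35.9 17 | 111 35.9 17 | 114 35.6 16 | 117 35.6 16 | 119 35.4 16 | 123 35.6 17 | 126 35.6 17 | 129 35.6 16 | 132 35.6 16 | 135 35.4 17 | 138 35.4 17 | 141 35.4 17 | 144 35.6 16 | 147 35.9 16 | 150 35.6 17 | 153 35.4 17 | 156 35.4 16 | 159 35.6 16 | 162 35.6 17 | 165 35.6 18 | 168 35.4 16 | 171 35.4 17 | 174 35.4 17 | 177 35.4 16 | 180 35.6 17 | 183 35.6 17 | 186 35.4 15 | 189 35.4 16 | 192 35.4 16 | 195 35.4 16 | 198 35.6 16 | 201 35.6 16 | 204 35.6 15 | 207 35.4 15 | 210 35.4 15 | 213 35.4 15 | 216 35.6 14 | 219 35.6 14 |
[... 272 characters left out ...]
5.6 13 | 282 35.6 13 | 285 35.6 12 | 288 35.9 13 | 291 36.1 14 | 294 35.9 13 | 297 35.6 13 | 300 35.6 13 | 303 35.9 13 | 306 35.9 13 | 309 36.1 14 | 312 35.9 14 | 315 35.9 13 | 318 35.9 14 | 321 35.9 14 | 324 36.1 14 | 327 36.1 15 | 330 36.1 14 | 333 35.9 15 | 336 35.9 16 | 339 35.9 14 | 342 35.9 13 | 345 36.6 12 | 348 32.6 13 | 351 32.6 14 | 354 32.6 15 | 357 32.6 14 | 
0.03579164616245322 -13.046257601274503
0.037212397188624124 36.78975836437921
[array([0.4272443 , 0.29056599, 0.01      ]), array([0.54086428, 0.31421075, 0.01      ]), array([0.45075853, 0.17571373, 0.01      ])] [0.49581141 0.24496224 0.01      ]
0.11605418691154716 11.755689500114993
0.1172346367185514 11.570532021912783
```

```bash
cat >> h.py <<'E'
from scipy.optimize import least_squares
def radial(g,i,c,r0,r1,sign=1,step=3,n=80):
    out=[]
    for a in np.radians(np.arange(0,360,step)):
        rr=np.linspace(r0,r1,n); p=c+np.c_[rr*np.cos(a),rr*np.sin(a),0*rr]
        uv=proj(i,p).astype(np.float32); v=cv2.remap(g,uv[:,:1],uv[:,1:],cv2.INTER_LINEAR)[:,0]
        v=cv2.GaussianBlur(v[None],(9,1),0)[0]; d=np.diff(v)*sign; k=d.argmax(); out.append((np.degrees(a),rr[k],d[k]))
    return np.array(out)
def circ(g,i,c,r,dr,sign=1,it=4,sel=None):
    c=np.array(c,float)
    for _ in range(it):
        o=radial(g,i,c,r-dr,r+dr,sign)
        o=o[o[:,2]>0.4*np.median(o[:,2])]
        if sel is not None: o=o[sel(o[:,0])]
        a=np.radians(o[:,0]); P=c[:2]+np.c_[o[:,1]*np.cos(a),o[:,1]*np.sin(a)]
        f=least_squares(lambda x:np.hypot(*(P-x[:2]).T)-x[2],[*c[:2],r],loss='soft_l1',f_scale=.0007); c[:2]=f.x[:2]
    return f.x,np.sqrt(np.mean(f.fun**2))
def gray(im): return cv2.cvtColor(im,cv2.COLOR_RGB2GRAY).astype(np.float32)
def fitsq(mask_pts,i,z):
    P=np.array([onz(i,*p,z)[:2] for p in mask_pts],np.float32)
    return cv2.minAreaRect(P)
E
python3 - <<'E'
from h import *
from cell import robot
o=robot.observe()
for n in('wrist','top','side'):
    i=robot.camera_info(n); im=robot.camera(n); g=gray(im); cv2.imwrite(f'pics/{n}2.png',im[:,:,::-1])
    if n=='wrist': print(circ(g,i,[.4955,.244,.065],.036,.01))
    hsv=cv2.cvtColor(im,cv2.COLOR_RGB2HSV)
    m=((hsv[:,:,1]<45)&(hsv[:,:,2]>100)).astype(np.uint8)
    c0=proj(i,[[.4955,.241,.03]])[0]; w=np.zeros_like(m); cv2.circle(w,tuple(int(x) for x in c0),int(.1*i['fx']/np.linalg.norm(i['origin']-[.5,.24,0])),1,-1)
    m&=w
    cs,_=cv2.findContours(m,cv2.RETR_EXTERNAL,cv2.CHAIN_APPROX_NONE); k=max(cs,key=cv2.contourArea)
    print(n,fitsq(k[:,0,:],i,.01))
print(robot.observe()['position']-o['position'])
E
```

```text
(array([0.49548816, 0.24414997, 0.03558016]), np.float64(0.0011406177272770637))
wrist ((0.49569374322891235, 0.2442799061536789), (0.11796364188194275, 0.11809423565864563), 11.379311561584473)
top ((0.49320951104164124, 0.25968194007873535), (0.11921817809343338, 0.08365538716316223), 13.521795272827148)
side ((0.4903110861778259, 0.26507434248924255), (0.11931674927473068, 0.17299018800258636), 11.251428604125977)
[-0.00069065  0.00137523  0.00074074]
```

View pics/top2.png

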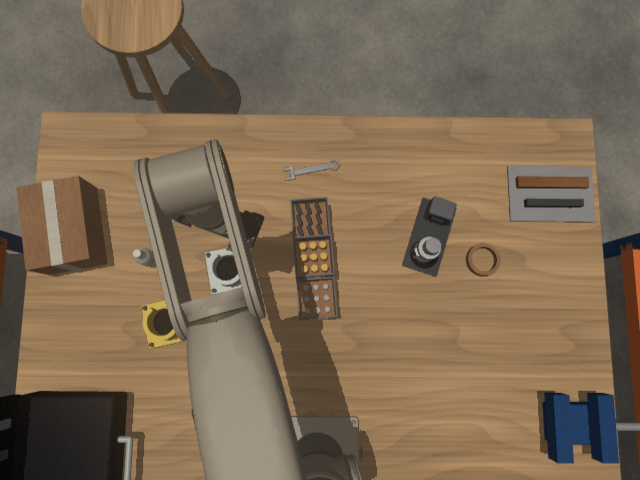

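```bash
python3 - <<'E'
from h import *
from cell import robot
o=robot.observe()
for n in('top','side'):
    i=robot.camera_info(n); im=cv2.imread(f'pics/{n}0.png')[:,:,::-1]
    hsv=cv2.cvtColor(im,cv2.COLOR_RGB2HSV)
    m=((hsv[:,:,1]<45)&(hsv[:,:,2]>100)).astype(np.uint8)
    c0=proj(i,[[.4955,.241,.03]])[0]; w=np.zeros_like(m); cv2.circle(w,tuple(int(x) for x in c0),int(.1*i['fx']/np.linalg.norm(i['origin']-[.5,.24,0])),1,-1)
    m&=w
    cs,_=cv2.findContours(m,cv2.RETR_EXTERNAL,cv2.CHAIN_APPROX_NONE); k=max(cs,key=cv2.contourArea)
    print(n,fitsq(k[:,0,:],i,.01))
    g=gray(im)
    if n=='top':print('rim in',circ(g,i,[.4955,.241,.065],.036,.008))
    print('bolt-ish neck',circ(g,i,[.548,-.293,.128],.02,.008,-1,sel=(lambda a:(a<360)) ))
for u,v in ((0,0),): pass
for p in ([.4955,.244,.065],[.4955,.244,.01]): print(proj(robot.camera_info('side'),[p]),proj(robot.camera_info('top'),[p]))
# side rim: points
i=robot.camera_info('side')
im=cv2.imread('pics/side0.png'); 
for q in ([.4955,.244,.065],): 
    pts=np.array([[q[0]+r*np.cos(a),q[1]+r*np.sin(a),.065] for r in(.036,.047) for a in np.radians(np.arange(0,360,4))])
    fl=np.array([[q[0],q[1],.01]]*4)+np.array([[np.cos(np.radians(11.4+45+90*k))*.0849,np.sin(np.radians(11.4+45+90*k))*.0849,0] for k in range(4)])
    A=[]
    for n in('side','top'):
        i=robot.camera_info(n); im=cv2.imread(f'pics/{n}0.png'); c=proj(i,[q])[0].astype(int)-35
        z=cv2.resize(im[c[1]:c[1]+70,c[0]:c[0]+70],(400,400),interpolation=cv2.INTER_CUBIC)
        for u in (proj(i,np.r_[pts,fl])-c+.5)*400/70-.5: cv2.circle(z,(int(u[0]),int(u[1])),1,(0,0,255),-1)
        A.append(z)
    cv2.imwrite('pics/ov.png',np.hstack(A))
E
```

```text
top ((0.496628999710083, 0.24106425046920776), (0.11874782294034958, 0.11859695613384247), 11.393641471862793)
rim in (array([0.49647654, 0.24175833, 0.03551197]), np.float64(0.0019452959529316495))
bolt-ish neck (array([ 0.54975992, -0.29273736,  0.01966611]), np.float64(0.002775021641945704))
side ((0.4904252588748932, 0.2649819850921631), (0.1195046454668045, 0.1732158362865448), 11.251429557800293)
bolt-ish neck (array([ 0.54812988, -0.29196571,  0.01897982]), np.float64(0.0011608005742605554))
[[277.27812324 200.14018151]] [[224.71882218 266.92575642]]
[[278.38128252 215.25210804]] [[227.91588073 269.24328315]]
```

View pics/ov.png

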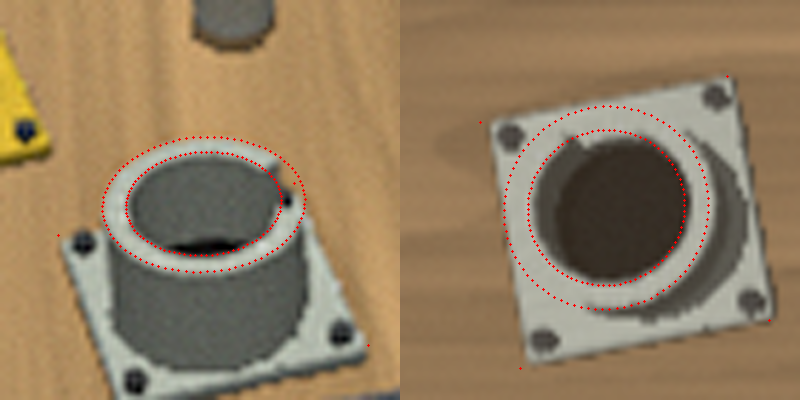

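Request:
servo_tool(
  targets=[
    [[-0.015,-0.03,-0.005,0,0,0],[-0.031,-0.063,-0.005,0,0,0],[-0.047,-0.096,-0.005,0,0,0],[-0.063,-0.129,-0.005,0,0,0],[-0.08,-0.162,-0.005,0,0,0]],
  ],
)

```text
clock: 2.02
position: [0.5802, 0.0368, 0.2738]
orientation: [-0.0, 0.174, 0.985, -0.001]
force: [0.2, 0.1, 0.6]
width: 0.0929
```

Request:
servo_tool(
  targets=[
    [[-0.016,-0.032,0,0,0,0],[-0.032,-0.064,0,0,0,0],[-0.048,-0.096,0,0,0,0],[-0.064,-0.128,0,0,0,0],[-0.08,-0.16,0,0,0,0]],
  ],
)

```text
clock: 2.43
position: [0.6004, -0.1411, 0.2746]
orientation: [0.0, 0.173, 0.985, -0.001]
force: [0.5, 0.9, 0.1]
width: 0.0931
```

Request:
servo_tool(
  targets=[
    [[-0.016,-0.032,0,0,0,0],[-0.032,-0.064,0,0,0,0],[-0.048,-0.096,0,0,0,0],[-0.064,-0.128,0,0,0,0],[-0.078,-0.158,0,0,0,0]],
  ],
)

```text
clock: 2.85
position: [0.6202, -0.3167, 0.2751]
orientation: [0.0, 0.172, 0.985, -0.001]
force: [0.9, -0.2, -0.6]
width: 0.0931
```

Request:
servo_tool(
  targets=[
    [[0,0,0,0,0,0],[0,0,0,0,0,0],[0,0,0,0,0,0],[0,0,0,0,0,0],[0,0,0,0,0,0]],
  ],
)

```text
clock: 3.27
position: [0.6207, -0.3149, 0.2757]
orientation: [0.001, 0.171, 0.985, -0.001]
force: [-0.3, 0.5, -0.3]
width: 0.093
```

```bash
python3 - <<'E'
from h import *
from cell import robot
import json
i=robot.camera_info('wrist'); cv2.imwrite("pics/w3.png",robot.camera('wrist')[:,:,::-1])
json.dump({k:np.asarray(v).tolist() for k,v in i.items()},open('w3.json','w'))
for n in('top','side'): cv2.imwrite(f'pics/{n}3.png',robot.camera(n)[:,:,::-1])
print(robot.observe(),proj(i,[[.549,-.293,.128],[.549,-.293,0]]))
E
```

```text
{'clock': 3.4167, 'qpos': array([-5.43565324e-01,  3.79892100e-01,  1.09418049e+00, -9.69088291e-04,
        1.66573467e+00, -1.76957811e+00]), 'qvel': array([-0.00747643,  0.00491898, -0.00374117, -0.00111949,  0.00135641,
       -0.00071639]), 'effort': array([ 6.33951416e-02, -6.90572405e+01, -4.97403252e+01, -2.95141304e-02,
        6.43966463e-02,  5.02334005e-03]), 'position': array([ 0.62052755, -0.31557968,  0.27556008]), 'orientation': array([ 6.56966934e-04,  1.71584741e-01,  9.85168842e-01, -7.73266586e-04]), 'force': array([ 0.42501909, -0.66743796, -0.17123395]), 'moment': array([ 0.05204843, -0.02643445, -0.04061064]), 'width': 0.0929058551430297} [[312.91929696 121.71078034]
 [314.56932297 118.20449096]]
```

View pics/w3.png

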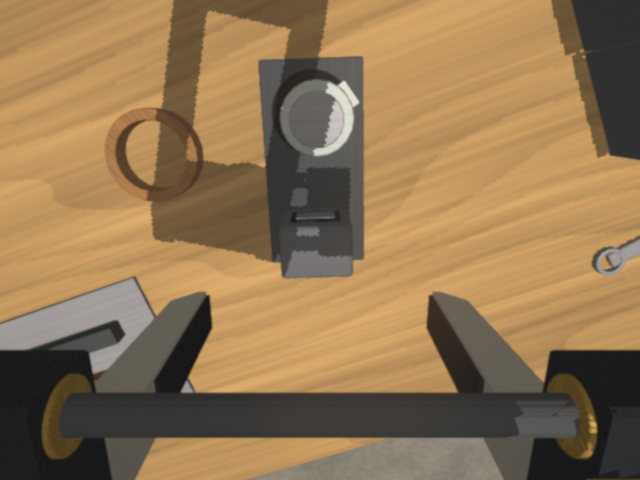

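```bash
python3 - <<'E'
from h import *
import json
i={k:np.array(v) for k,v in json.load(open('w3.json')).items()}
im=cv2.imread('pics/w3.png'); z=im[40:290,230:430]
cv2.imwrite('pics/w3c.png',cv2.resize(z,None,fx=2.4,fy=2.4,interpolation=cv2.INTER_CUBIC))
z=im[70:165,265:365];cv2.imwrite('pics/w3d.png',cv2.resize(z,None,fx=6,fy=6,interpolation=cv2.INTER_CUBIC))
E
```

```text
(no output)
```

View pics/w3c.png

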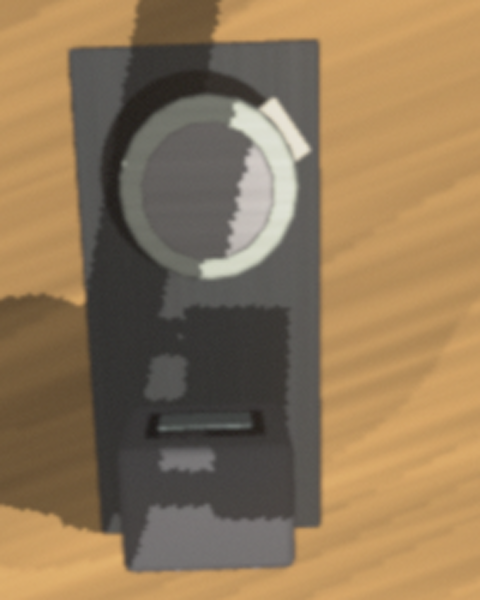

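View pics/w3d.png

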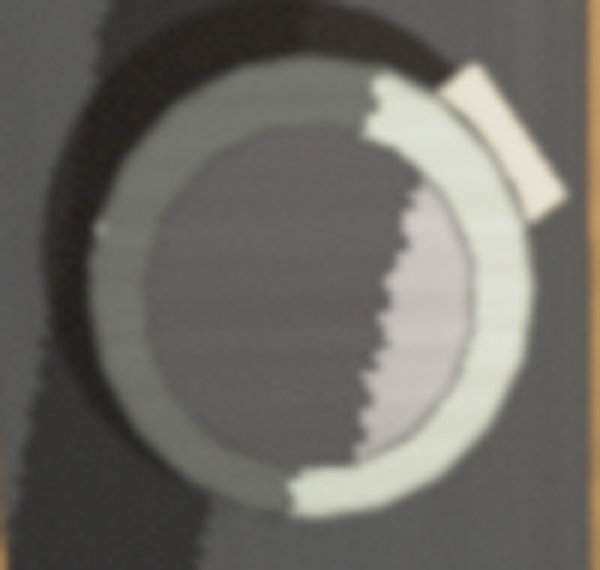

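```bash
python3 - <<'E'
from h import *
import json
from cell import robot
i={k:np.array(v) for k,v in json.load(open('w3.json')).items()}
d=lambda u,v:((u+.5)/6-.5+265,(v+.5)/6-.5+70)
c=lambda u,v:((u+.5)/2.4-.5+230,(v+.5)/2.4-.5+40)
g=gray(cv2.imread('pics/w3.png')[:,:,::-1])
n=onz(i,*d(308.5,295),.128); s=onz(i,*d(312,286),.086); print('neck',n,'shoulder',s)
a=onz(i,*d(478,62),.071); b=onz(i,*d(570,197),.071); m=(a+b)/2; e=b-a
print('edge len',np.linalg.norm(e),'normal ang',np.degrees(np.arctan2(-e[0],e[1])),'r',np.linalg.norm((m-n)[:2]),'ang',np.degrees(np.arctan2(*(m-n)[1::-1])),np.degrees(np.arctan2(*(m-s)[1::-1])))
P=np.array([onz(i,*c(*q),.006) for q in((69,48),(319,40),(321,526),(102,533))]); print(P)
for k in range(4):
    e=P[(k+1)%4]-P[k]; print(np.linalg.norm(e),(np.degrees(np.arctan2(e[1],e[0]))+45)%90-45)
# window ends & block top far
o=robot.observe()
M=rot(o['orientation']).as_matrix(); print(np.degrees(np.arctan2(M[1],M[0])))
for nm in('top','side'):
    j=robot.camera_info(nm); G=gray(cv2.imread(f'pics/{nm}0.png')[:,:,::-1])
    print(nm,'shoulder',circ(G,j,[.549,-.293,.086],.03,.006,-1))
E
```

```text
neck [ 0.54783838 -0.29026464  0.128     ] shoulder [ 0.54760902 -0.28994994  0.086     ]
edge len 0.021716209642923034 normal ang -72.96435820726498 r 0.03571068059952928 ang 105.46033098598221 105.23798192219864
[[ 0.48114805 -0.32481385  0.006     ]
 [ 0.51148654 -0.23125308  0.006     ]
 [ 0.70448422 -0.29270366  0.006     ]
 [ 0.67432415 -0.38704096  0.006     ]]
0.09835670492361206 -17.966066448261827
0.20254451050628267 -17.66150837696625
0.09904117453341835 -17.72931861150893
0.20295126944981615 -17.85511610701994
[160.24010364  70.23998763 -59.52876388]
top shoulder (array([ 0.55007722, -0.29290082,  0.02971289]), np.float64(0.000843290398311323))
side shoulder (array([ 0.54782108, -0.29230219,  0.02924449]), np.float64(0.0008397360440583734))
```

Request:
servo_tool(
  targets=[
    [[0.02,0,0.005,0,0,0],[0.04,-0.001,0.01,0,0,0],[0.06,-0.002,0.02,0,0,0],[0.076,-0.002,0.03,0,0,0],[0.076,-0.002,0.04,0,0,0]],
  ],
)

```text
clock: 3.83
position: [0.5467, -0.2909, 0.2357]
orientation: [0.001, 0.171, 0.985, -0.001]
force: [0.0, -0.1, -0.5]
width: 0.0928
```

Request:
servo_tool(
  targets=[
    [[0,0,0.025,0,0,0],[0,0,0.05,0,0,0],[0,0,0.075,0,0,0],[0,0,0.09,0,0,0],[0,0,0.1,0,0,0]],
  ],
)

```text
clock: 4.25
position: [0.5462, -0.2902, 0.1329]
orientation: [-0.001, 0.171, 0.985, -0.0]
force: [-0.4, -0.3, -0.3]
width: 0.0933
```

```bash
python3 - <<'E'
from h import *
from cell import robot
for n in('top','side','wrist'): cv2.imwrite(f'pics/{n}4.png',robot.camera(n)[:,:,::-1])
s=cv2.imread('pics/side4.png')[290:440,240:440]
cv2.imwrite('pics/side4c.png',cv2.resize(s,None,fx=4,fy=4,interpolation=cv2.INTER_CUBIC))
P=np.array([robot.observe()['position'] for _ in range(3)]);print(P)
E
```

```text
[[ 0.54687808 -0.29079745  0.13521992]
 [ 0.54687808 -0.29079745  0.13521992]
 [ 0.54687808 -0.29079745  0.13521992]]
```

View pics/side4c.png

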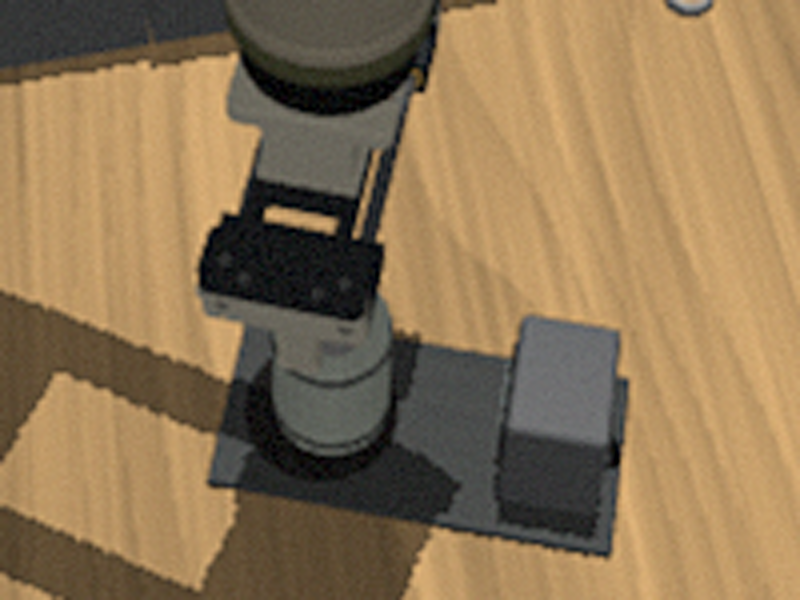

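View pics/wrist4.png

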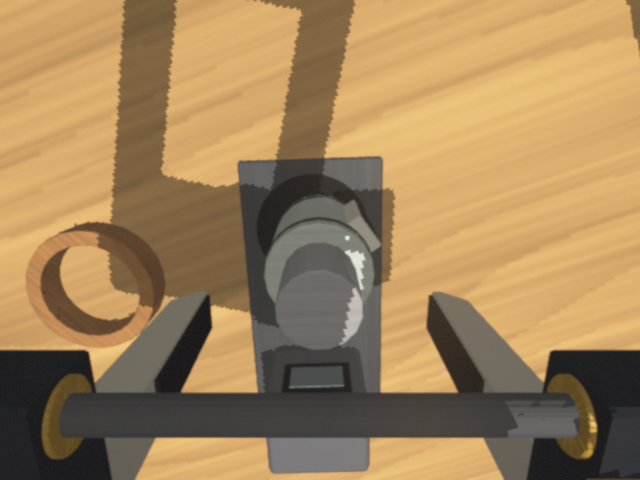

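Request:
servo_tool(
  targets=[
    [[-0.001,0,0.012,0,0,0],[-0.001,0,0.025,0,0,0],[-0.001,0,0.035,0,0,0],[-0.001,0,0.04,0,0,0],[-0.001,0,0.04,0,0,0]],
  ],
)

```text
clock: 4.82
position: [0.5466, -0.2905, 0.0929]
orientation: [-0.001, 0.171, 0.985, -0.0]
force: [-0.5, 0.9, 0.6]
width: 0.0926
```

Request:
servo_tool(
  targets=[
    [[0,0,0,0,0,0],[0,0,0,0,0,0],[0,0,0,0,0,0],[0,0,0,0,0,0],[0,0,0,0,0,0]],
  ],
  fingers=255,
)

```text
clock: 5.23
position: [0.5469, -0.2907, 0.0935]
orientation: [-0.001, 0.171, 0.985, -0.0]
force: [-0.1, -0.1, 0.0]
width: 0.0638
```

Request:
servo_tool(
  targets=[
    [[0,0,0,0,0,0],[0,0,0,0,0,0],[0,0,0,0,0,0],[0,0,0,0,0,0],[0,0,0,0,0,0]],
  ],
)

```text
clock: 5.65
position: [0.5471, -0.2906, 0.0936]
orientation: [-0.001, 0.171, 0.985, -0.0]
force: [-0.1, 0.4, 0.4]
width: 0.0394
```

Request:
servo_tool(
  targets=[
    [[0,0,-0.001,0,0,0],[0,0,-0.002,0,0,0],[0,0,-0.004,0,0,0],[0,0,-0.005,0,0,0],[0,0,-0.005,0,0,0]],
  ],
)

```text
clock: 6.07
position: [0.5471, -0.2907, 0.0988]
orientation: [-0.001, 0.171, 0.985, -0.0]
force: [0.4, 0.6, -3.5]
width: 0.0394
```

Request:
servo_tool(
  targets=[
    [[0,0,0,0,0,3],[0,0,0,0,0,8],[0,0,0,0,0,13],[0,0,0,0,0,18],[0,0,0,0,0,23]],
  ],
)

```text
clock: 6.48
position: [0.547, -0.2907, 0.0987]
orientation: [-0.001, 0.366, 0.93, -0.0]
force: [-1.0, -0.2, -3.5]
width: 0.0399
```

Request:
servo_tool(
  targets=[
    [[0,0,0,0,0,5],[0,0,0,0,0,10],[0,0,0,0,0,15],[0,0,0,0,0,20],[0,0,0,0,0,25]],
  ],
)

```text
clock: 6.9
position: [0.5469, -0.2906, 0.0985]
orientation: [-0.001, 0.561, 0.828, -0.001]
force: [-0.9, 0.4, -2.1]
width: 0.0399
```

Request:
servo_tool(
  targets=[
    [[0,0,0,0,0,5],[0,0,0,0,0,10],[0,0,0,0,0,15],[0,0,0,0,0,20],[0,0,0,0,0,25]],
  ],
)

```text
clock: 7.32
position: [0.5468, -0.2906, 0.0984]
orientation: [-0.001, 0.728, 0.685, -0.001]
force: [-0.2, -0.6, -2.7]
width: 0.0397
```

Request:
servo_tool(
  targets=[
    [[0,0,0,0,0,5],[0,0,0,0,0,10],[0,0,0,0,0,15],[0,0,0,0,0,20],[0,0,0,0,0,25]],
  ],
)

```text
clock: 7.73
position: [0.5467, -0.2905, 0.0983]
orientation: [-0.001, 0.86, 0.51, -0.001]
force: [-0.0, -0.8, -3.7]
width: 0.0395
```

Request:
servo_tool(
  targets=[
    [[0,0,0,0,0,5],[0,0,0,0,0,10],[0,0,0,0,0,14],[0,0,0,0,0,17],[0,0,0,0,0,17]],
  ],
)

```text
clock: 8.15
position: [0.5466, -0.2905, 0.0981]
orientation: [-0.001, 0.927, 0.376, -0.001]
force: [-0.2, 0.6, -3.4]
width: 0.0396
```

```bash
python3 - <<'E'
from h import *
from cell import robot
for n in('top','side','wrist'): cv2.imwrite(f'pics/{n}5.png',robot.camera(n)[:,:,::-1])
s=cv2.imread('pics/side5.png')[290:440,240:440]
cv2.imwrite('pics/side5c.png',cv2.resize(s,None,fx=4,fy=4,interpolation=cv2.INTER_CUBIC))
o=robot.observe();M=rot(o['orientation']).as_matrix();print(o['position'],np.degrees(np.arctan2(M[1],M[0])),M[:,2],o['force'],o['width'],o['qpos'])
E
```

```text
[ 0.5466972  -0.29049571  0.09819863] [ 44.38904549 -45.61113002 172.33391962] [-2.49087631e-03  3.35278233e-04 -9.99996842e-01] [ 0.79788831 -0.06550102 -3.75425353] 0.039511389542376534 [-5.70570464e-01  2.67576140e-01  1.55670191e+00 -1.09763579e-03
  1.31959214e+00  2.25766449e-01]
```

View pics/side5c.png

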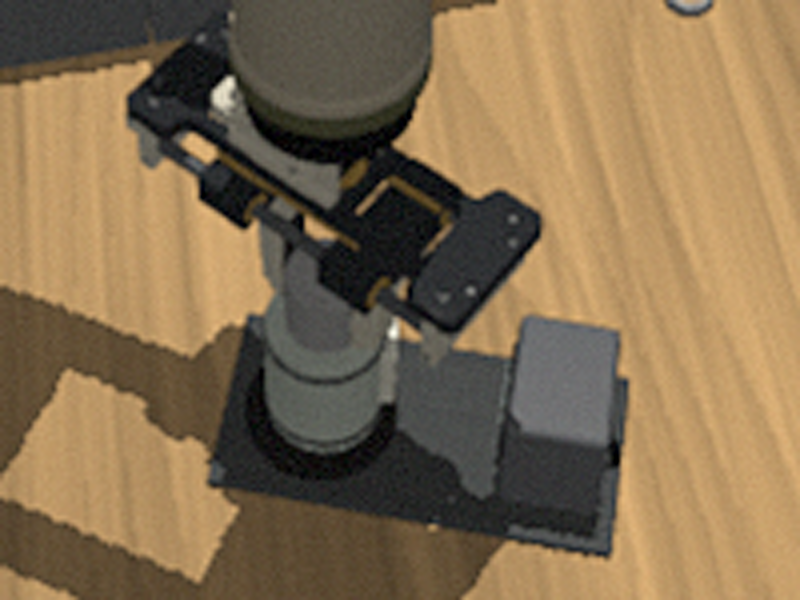

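View pics/wrist5.png

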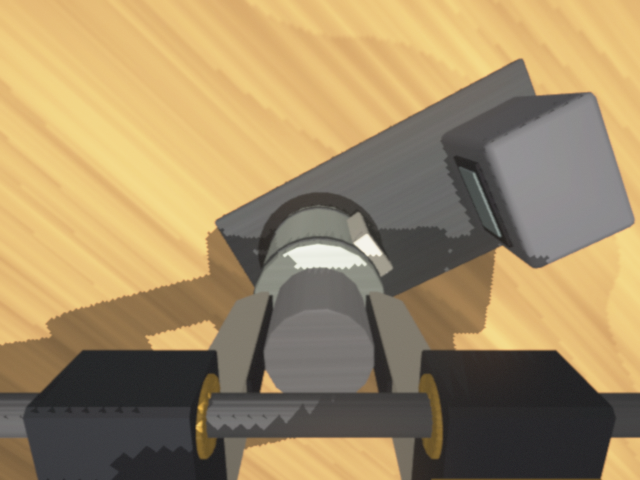

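Request:
servo_tool(
  targets=[
    [[0,0,0,0,0,3],[0,0,0,0,0,6],[0,0,0,0,0,8],[0,0,0,0,0,8],[0,0,0,0,0,8]],
  ],
)

```text
clock: 8.72
position: [0.5467, -0.2905, 0.0982]
orientation: [-0.001, 0.95, 0.313, -0.001]
force: [-0.4, 0.1, -3.6]
width: 0.0397
```

```bash
python3 - <<'E'
from h import *
from cell import robot
import json
i=robot.camera_info('wrist'); cv2.imwrite("pics/w6.png",robot.camera('wrist')[:,:,::-1])
json.dump({k:np.asarray(v).tolist() for k,v in i.items()},open('w6.json','w'))
s=cv2.imread('pics/w6.png')[170:320,240:440]
cv2.imwrite('pics/w6c.png',cv2.resize(s,None,fx=4,fy=4,interpolation=cv2.INTER_CUBIC))
o=robot.observe();M=rot(o['orientation']).as_matrix();print(o['position'],np.degrees(np.arctan2(M[1],M[0])))
E
```

```text
[ 0.54664669 -0.29048161  0.09814866] [ 36.50858608 -53.49161337 171.30742625]
```

View pics/w6c.png

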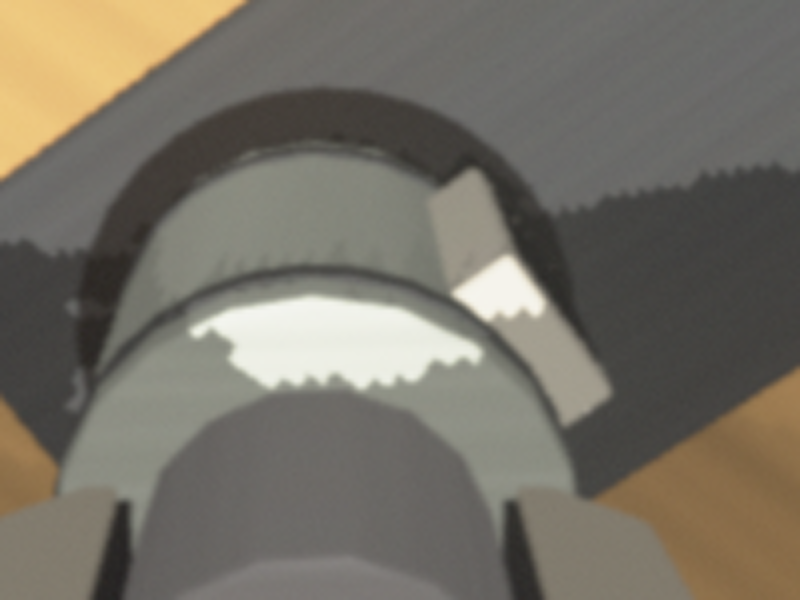

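```bash
python3 - <<'E'
from h import *
import json
i={k:np.array(v) for k,v in json.load(open('w6.json')).items()}
d=lambda u,v:((u+.5)/4-.5+240,(v+.5)/4-.5+170)
a=onz(i,*d(508,253),.0757);b=onz(i,*d(612,390),.0757);e=b-a;m=(a+b)/2
print(np.linalg.norm(e),np.degrees(np.arctan2(-e[0],e[1])),m, np.degrees(np.arctan2(m[1]+.2905,m[0]-.547)),np.hypot(m[1]+.2905,m[0]-.547))
a=onz(i,*d(452,292),.0757);b=onz(i,*d(565,427),.0757);e=b-a
print(np.linalg.norm(e),np.degrees(np.arctan2(-e[0],e[1])))
im=cv2.imread('pics/w6.png')
for p,q in(((0,185),(250,0)),((600,495),(800,368))):
    A=onz(i,*d(*p),.006);B=onz(i,*d(*q),.006);e=B-A;print(np.degrees(np.arctan2(e[1],e[0])),A,B)
# spot ring extents
for p in((95,300),(320,88),(575,290)): 
    P=onz(i,*d(*p),.006); print('spot',P)
E
```

```text
0.02105511163412021 163.91677264406832 [ 0.57975785 -0.3004418   0.0757    ] -16.88271103896177 0.034233256607075296
0.02165911625425728 166.01683135751466
-17.296679487018196 [ 0.53282027 -0.2384016   0.006     ] [ 0.57916694 -0.25283404  0.006     ]
-17.793119783887988 [ 0.54789648 -0.34649258  0.006     ] [ 0.58419514 -0.358142    0.006     ]
spot [ 0.5261377  -0.26085269  0.006     ]
spot [ 0.57471016 -0.2692573   0.006     ]
spot [ 0.57284583 -0.32090315  0.006     ]
```

Request:
servo_tool(
  targets=[
    [[0,0,0.001,0,0,0.8],[0,0,0.002,0,0,0.8],[0,0,0.0035,0,0,0.8],[0,0,0.0045,0,0,0.8],[0,0,0.0045,0,0,0.8]],
  ],
)

```text
clock: 9.18
position: [0.5467, -0.2905, 0.0937]
orientation: [-0.001, 0.952, 0.307, -0.001]
force: [-0.5, 0.7, -1.4]
width: 0.0395
```

Request:
servo_tool(
  targets=[
    [[0,0,0,0,0,0],[0,0,0,0,0,0],[0,0,0,0,0,0],[0,0,0,0,0,0],[0,0,0,0,0,0]],
  ],
)

```text
clock: 9.6
position: [0.5466, -0.2905, 0.0937]
orientation: [-0.001, 0.952, 0.307, -0.001]
force: [-0.9, 0.2, -2.2]
width: 0.0393
```

Request:
servo_tool(
  targets=[
    [[0,0,0.0005,0,0,0],[0,0,0.0005,0,0,0],[0,0,0.0005,0,0,0],[0,0,0.0005,0,0,0],[0,0,0.0005,0,0,0]],
  ],
)

```text
clock: 10.02
position: [0.5467, -0.2906, 0.0937]
orientation: [-0.0, 0.952, 0.307, -0.001]
force: [-3.3, 1.7, 5.0]
width: 0.0399
```

Request:
servo_tool(
  targets=[
    [[0,0,0,0,0,0],[0,0,0,0,0,0],[0,0,0,0,0,0],[0,0,0,0,0,0],[0,0,0,0,0,0]],
  ],
  fingers=60,
)

```text
clock: 10.43
position: [0.5468, -0.2906, 0.0935]
orientation: [-0.0, 0.952, 0.307, -0.001]
force: [-0.2, -0.0, 0.1]
width: 0.0681
```

Request:
servo_tool(
  targets=[
    [[0,0,-0.01,0,0,0],[0,0,-0.03,0,0,0],[0,0,-0.06,0,0,0],[0,0,-0.09,0,0,0],[0,0,-0.11,0,0,0]],
  ],
)

```text
clock: 10.85
position: [0.5479, -0.2911, 0.2077]
orientation: [0.001, 0.952, 0.307, 0.0]
force: [-0.4, -0.5, 0.6]
width: 0.0709
```

Request:
servo_tool(
  targets=[
    [[-0.01,0,-0.01,0,0,0],[-0.03,0,-0.02,0,0,0],[-0.05,0,-0.03,0,0,0],[-0.07,0,-0.03,0,0,0],[-0.07,0,-0.03,0,0,0]],
  ],
)

```text
clock: 11.27
position: [0.4885, -0.3346, 0.2389]
orientation: [0.002, 0.952, 0.306, -0.0]
force: [-0.9, 0.1, 0.6]
width: 0.0708
```

```bash
python3 - <<'E'
from h import *
from cell import robot
import json
i=robot.camera_info('wrist'); cv2.imwrite("pics/w7.png",robot.camera('wrist')[:,:,::-1])
json.dump({k:np.asarray(v).tolist() for k,v in i.items()},open('w7.json','w'))
o=robot.observe();M=rot(o['orientation']).as_matrix();print(o['position'],np.degrees(np.arctan2(M[1],M[0])))
cv2.imwrite('pics/side7.png',robot.camera('side')[:,:,::-1])
p=proj(i,[[.575,-.3,.08]])[0].astype(int);print(p)
s=cv2.imread('pics/w7.png')[max(0,p[1]-75):p[1]+75,p[0]-100:p[0]+100]
cv2.imwrite('pics/w7c.png',cv2.resize(s,None,fx=4,fy=4,interpolation=cv2.INTER_CUBIC))
E
```

```text
[ 0.48950255 -0.33336509  0.23815956] [ 35.5834652  -54.41643881 -69.90080022]
[350  98]
```

View pics/w7c.png

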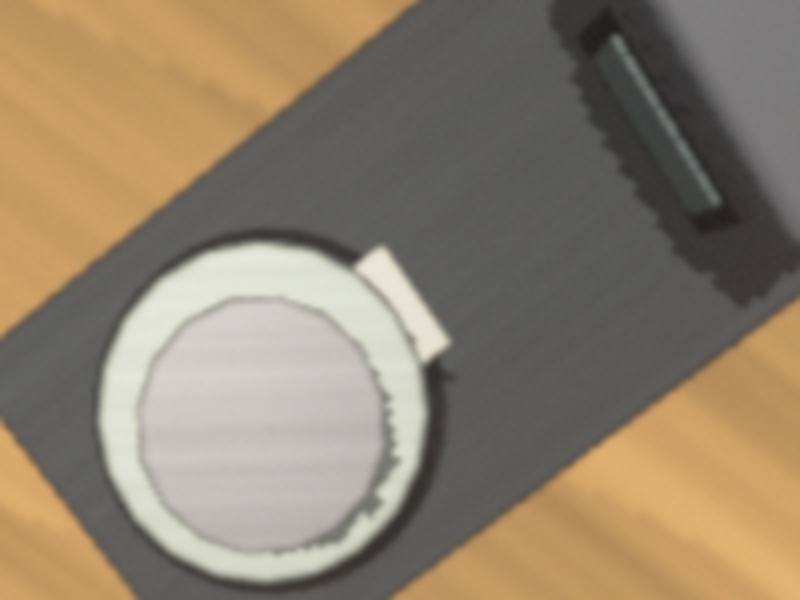

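View pics/w7.png

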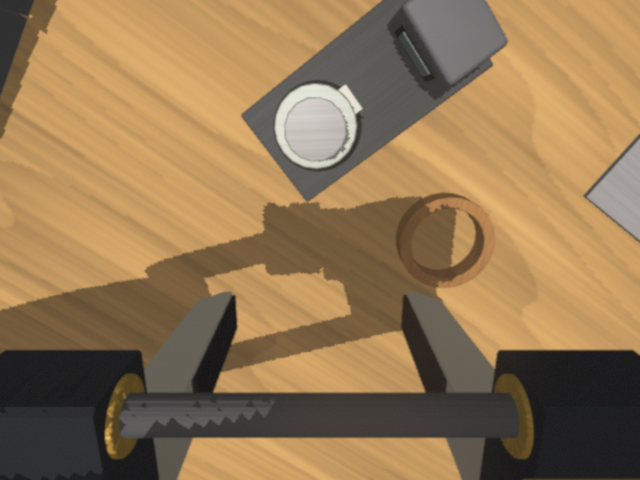

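```bash
python3 - <<'E'
from h import *
import json
i={k:np.array(v) for k,v in json.load(open('w7.json')).items()}
d=lambda u,v:((u+.5)/4-.5+250,(v+.5)/4-.5+23)
n=onz(i,*d(261,423.5),.128); s=onz(i,*d(263,411.5),.086); print(n,s)
a=onz(i,*d(383,245),.071);b=onz(i,*d(452,343),.071);e=b-a;m=(a+b)/2
print(np.linalg.norm(e),np.degrees(np.arctan2(e[0],-e[1])),[np.degrees(np.arctan2(*(m-q)[1::-1])) for q in(n,s)])
for p,q in(((0,340),(415,0)),((390,600),(800,295)),((0,412),(138,600))):
    A=onz(i,*d(*p),.006);B=onz(i,*d(*q),.006);e=B-A;print(np.degrees(np.arctan2(e[1],e[0])),A,B)
A=onz(i,*d(614,35),.058);B=onz(i,*d(722,205),.058);e=B-A;print('win',np.linalg.norm(e),np.degrees(np.arctan2(e[0],-e[1])),(A+B)/2, 'bearing from canister',np.degrees(np.arctan2(*((A+B)/2-s)[1::-1])))
E
```

```text
[ 0.54518708 -0.29048013  0.128     ] [ 0.54554718 -0.29031065  0.086     ]
0.021671410345977003 -16.820275291786093 [np.float64(-18.404512170202555), np.float64(-18.851642438867778)]
-17.362261639184837 [ 0.52142806 -0.23492027  0.006     ] [ 0.63005467 -0.26888323  0.006     ]
-17.410537935633062 [ 0.52578786 -0.34020445  0.006     ] [ 0.63265751 -0.37371696  0.006     ]
-108.9064983790874 [ 0.50839966 -0.24334524  0.006     ] [ 0.49157608 -0.29246471  0.006     ]
win 0.036755815305406 -17.16884573422849 [ 0.63164443 -0.32198783  0.058     ] bearing from canister -20.199738548868034
```

Request:
servo_tool(
  targets=[
    [[0.02,0,0,0,0,0],[0.04,-0.001,0.005,0,0,0],[0.06,-0.001,0.015,0,0,0],[0.072,-0.002,0.03,0,0,0],[0.072,-0.002,0.05,0,0,0]],
  ],
)

```text
clock: 11.78
position: [0.5504, -0.2869, 0.1881]
orientation: [0.001, 0.952, 0.307, 0.001]
force: [0.3, 0.7, 0.1]
width: 0.0713
```

```bash
python3 - <<'E'
from h import *
from cell import robot
o=robot.observe();M=rot(o['orientation']).as_matrix();print(M,M.T@(np.array([.5467,-.2906,.0937])-o['position']),rot(o['orientation']).as_quat())
E
```

```text
[[ 0.81115512  0.58482151  0.00334213]
 [ 0.58482858 -0.81115507 -0.00172448]
 [ 0.00170248  0.00335339 -0.99999293]] [-0.00534262  0.00056083  0.09436542] [0.95161745 0.30727949 0.00132527 0.00133401]
```

Request:
servo_tool(
  targets=[
    [[-0.005,0.001,0.02,0,0,0],[-0.005,0.001,0.045,0,0,0],[-0.005,0.001,0.07,0,0,0],[-0.005,0.001,0.085,0,0,0],[-0.005,0.001,0.094,0,0,0]],
  ],
)

```text
clock: 12.2
position: [0.5459, -0.2888, 0.0903]
orientation: [-0.001, 0.951, 0.308, -0.0]
force: [-0.6, 0.4, 0.1]
width: 0.071
```

Request:
servo_tool(
  targets=[
    [[0,0,0,0,0,0],[0,0,0,0,0,0],[0,0,0,0,0,0],[0,0,0,0,0,0],[0,0,0,0,0,0]],
  ],
  fingers=255,
)

```text
clock: 12.62
position: [0.5468, -0.2894, 0.092]
orientation: [0.0, 0.951, 0.308, 0.001]
force: [0.8, -0.1, -0.1]
width: 0.0425
```

Request:
servo_tool(
  targets=[
    [[0,0,0,0,0,0],[0,0,0,0,0,0],[0,0,0,0,0,0],[0,0,0,0,0,0],[0,0,0,0,0,0]],
  ],
)

```text
clock: 13.03
position: [0.5468, -0.2894, 0.092]
orientation: [0.0, 0.951, 0.308, 0.001]
force: [0.1, -0.4, -1.3]
width: 0.0399
```

```bash
python3 - <<'E'
from h import *
from cell import robot
o=robot.observe();M=rot(o['orientation']).as_matrix();print(M,o['position'],M.T@np.array([-.0014,-.0043,0]),o['force'],o['width'])
E
```

```text
[[ 8.10633961e-01  5.85551746e-01  1.31703595e-03]
 [ 5.85552316e-01 -8.10634617e-01 -5.95369267e-05]
 [ 1.03277298e-03  8.19456108e-04 -9.99999131e-01]] [ 0.54680615 -0.28940469  0.092026  ] [-3.65276250e-03  2.66595641e-03 -1.58784155e-06] [ 0.06406371 -0.40554258 -1.25116292] 0.03988194354272802
```

Request:
servo_tool(
  targets=[
    [[0,0,-0.001,0,0,0],[0,0,-0.003,0,0,0],[-0.001,0.001,-0.004,0,0,0],[-0.0025,0.002,-0.004,0,0,0],[-0.0035,0.0025,-0.004,0,0,0]],
  ],
)

```text
clock: 13.45
position: [0.5454, -0.2937, 0.0961]
orientation: [0.0, 0.951, 0.308, 0.001]
force: [-0.2, -1.0, -2.9]
width: 0.0395
```

Request:
servo_tool(
  targets=[
    [[0,0,0.001,0,0,0],[0,0,0.002,0,0,0],[0,0,0.003,0,0,0],[0,0,0.0037,0,0,0],[0,0,0.004,0,0,0]],
  ],
)

```text
clock: 13.87
position: [0.5453, -0.2936, 0.092]
orientation: [0.0, 0.951, 0.308, 0.001]
force: [-0.9, 0.6, -1.1]
width: 0.0394
```

Request:
servo_tool(
  targets=[
    [[0,0,0,0,0,0],[0,0,0,0,0,0],[0,0,0,0,0,0],[0,0,0,0,0,0],[0,0,0,0,0,0]],
  ],
)

```text
clock: 14.28
position: [0.5453, -0.2936, 0.092]
orientation: [0.0, 0.951, 0.308, 0.001]
force: [-0.2, -0.7, -2.4]
width: 0.0396
```

Set down a touch more, release, back off and look.

Request:
servo_tool(
  targets=[
    [[0,0,0.0005,0,0,0],[0,0,0.0005,0,0,0],[0,0,0.0005,0,0,0],[0,0,0.0005,0,0,0],[0,0,0.0005,0,0,0]],
  ],
)

```text
clock: 14.7
position: [0.5455, -0.2937, 0.092]
orientation: [0.0, 0.951, 0.308, 0.001]
force: [-1.9, 0.8, 4.4]
width: 0.0396
```

Request:
servo_tool(
  targets=[
    [[0,0,0,0,0,0],[0,0,0,0,0,0],[0,0,0,0,0,0],[0,0,0,0,0,0],[0,0,0,0,0,0]],
  ],
  fingers=60,
)

```text
clock: 15.12
position: [0.5455, -0.2938, 0.0919]
orientation: [0.0, 0.951, 0.308, 0.001]
force: [-0.1, -0.8, 0.2]
width: 0.068
```

Request:
servo_tool(
  targets=[
    [[0,0,-0.01,0,0,0],[0,0,-0.03,0,0,0],[0,0,-0.06,0,0,0],[0,0,-0.09,0,0,0],[0,0,-0.11,0,0,0]],
  ],
)

```text
clock: 15.53
position: [0.5462, -0.2942, 0.2061]
orientation: [0.002, 0.951, 0.308, 0.002]
force: [1.2, -0.0, 1.3]
width: 0.0715
```

Request:
servo_tool(
  targets=[
    [[-0.01,0,-0.01,0,0,0],[-0.03,0,-0.02,0,0,0],[-0.05,0,-0.03,0,0,0],[-0.06,0,-0.03,0,0,0],[-0.06,0,-0.03,0,0,0]],
  ],
)

```text
clock: 15.95
position: [0.4959, -0.331, 0.2364]
orientation: [0.002, 0.952, 0.307, 0.002]
force: [1.0, 0.9, 0.6]
width: 0.0715
```

Request:
servo_tool(
  targets=[
    [[0,0,0,0,0,0],[0,0,0,0,0,0],[0,0,0,0,0,0],[0,0,0,0,0,0],[0,0,0,0,0,0]],
  ],
)

```text
clock: 16.37
position: [0.4962, -0.3304, 0.2358]
orientation: [0.002, 0.952, 0.307, 0.002]
force: [0.1, 0.4, 0.5]
width: 0.0711
```

```bash
python3 - <<'E'
from h import *
from cell import robot
import json
i=robot.camera_info('wrist'); cv2.imwrite("pics/w8.png",robot.camera('wrist')[:,:,::-1])
json.dump({k:np.asarray(v).tolist() for k,v in i.items()},open('w8.json','w'))
o=robot.observe();M=rot(o['orientation']).as_matrix();print(o['position'],np.degrees(np.arctan2(M[1],M[0])))
for n in('side','top'): cv2.imwrite(f'pics/{n}8.png',robot.camera(n)[:,:,::-1])
p=proj(i,[[.57,-.303,.08]])[0].astype(int);print(p-[100,75])
s=cv2.imread('pics/w8.png')[max(0,p[1]-75):p[1]+75,p[0]-100:p[0]+100]
cv2.imwrite('pics/w8c.png',cv2.resize(s,None,fx=4,fy=4,interpolation=cv2.INTER_CUBIC))
s=cv2.imread('pics/side8.png')[325:445,280:420]
cv2.imwrite('pics/side8c.png',cv2.resize(s,None,fx=4,fy=4,interpolation=cv2.INTER_CUBIC))
E
```

```text
[ 0.49618197 -0.33053154  0.23597855] [ 35.74989322 -54.25068478 -32.72218443]
[247  45]
```

View pics/w8c.png

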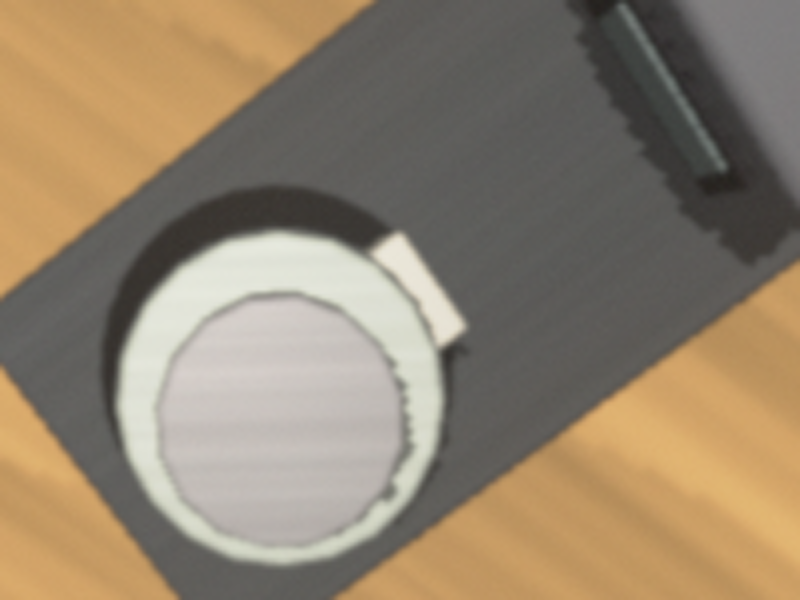

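View pics/side8c.png

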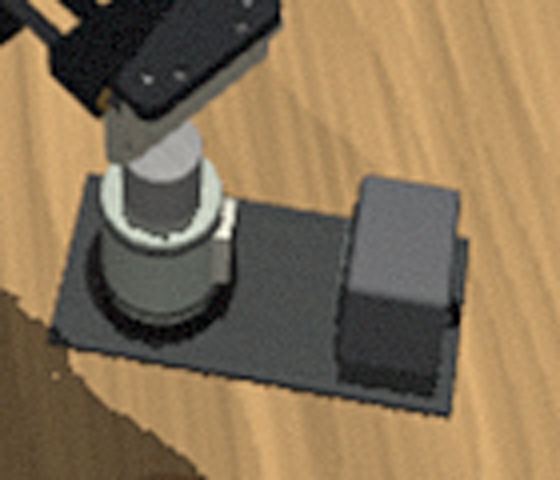

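```bash
python3 - <<'E'
from h import *
import json
i={k:np.array(v) for k,v in json.load(open('w8.json')).items()}
d=lambda u,v:((u+.5)/4-.5+247,(v+.5)/4-.5+45)
n=onz(i,*d(280,418.5),.128); s=onz(i,*d(280,397),.086); print(n,s)
a=onz(i,*d(402,230),.071);b=onz(i,*d(468,328),.071);e=b-a;m=(a+b)/2
print(np.linalg.norm(e),np.degrees(np.arctan2(e[0],-e[1])),[np.degrees(np.arctan2(*(m-q)[1::-1])) for q in(n,s)])
L=[]
for p,q in(((0,300),(378,0)),((335,600),(800,260)),((0,360),(180,600))):
    A=onz(i,*d(*p),.006);B=onz(i,*d(*q),.006);e=B-A;print(np.degrees(np.arctan2(e[1],e[0])));L.append(A)
nn=np.array([.304,.953]); print([nn@x[:2] for x in (L[0],L[1],n,s)])
A=onz(i,*d(622,5),.058);B=onz(i,*d(727,170),.058);e=B-A;print('win',np.degrees(np.arctan2(e[0],-e[1])),'bearing',np.degrees(np.arctan2(*((A+B)/2-s)[1::-1])))
E
```

```text
[ 0.54362335 -0.29429722  0.128     ] [ 0.54384576 -0.29405257  0.086     ]
0.021603938660164683 -18.131338767046067 [np.float64(-18.60359461386938), np.float64(-19.095043340500506)]
-17.856086059332366
-17.571127522975626
-108.35426221254694
[np.float64(-0.06521302206268229), np.float64(-0.1645096142515115), np.float64(-0.11520374992106157), np.float64(-0.11490298506498832)]
win -17.248468762978547 bearing -17.875191591211635
```

Request:
servo_tool(
  targets=[
    [[0.02,0,0,0,0,0],[0.04,-0.001,0.005,0,0,0],[0.055,-0.001,0.015,0,0,0],[0.059,-0.001,0.03,0,0,0],[0.059,-0.001,0.045,0,0,0]],
  ],
)

```text
clock: 16.93
position: [0.5451, -0.2944, 0.1905]
orientation: [0.002, 0.951, 0.308, 0.002]
force: [0.1, 1.2, 0.5]
width: 0.0714
```

Request:
servo_tool(
  targets=[
    [[0,0,0,0,0,0],[0,0,0,0,0,0],[0,0,0,0,0,0],[0,0,0,0,0,0],[0,0,0,0,0,0]],
  ],
)

```text
clock: 17.35
position: [0.5455, -0.2949, 0.1918]
orientation: [0.003, 0.951, 0.308, 0.003]
force: [0.4, 0.1, -0.2]
width: 0.0712
```

```bash
python3 - <<'E'
from h import *
from cell import robot
o=robot.observe();M=rot(o['orientation']).as_matrix();print(o['position'],M[:,2],M.T@(np.array([.5455,-.2937,.093])-o['position']),np.degrees(M.T@np.cross(M[:,2],[0,0,-1])))
E
```

```text
[ 0.54547523 -0.29494077  0.19184336] [ 0.00714378 -0.00440667 -0.99996477] [ 0.00042906 -0.00175789  0.09883459] [ 4.44321295e-01 -1.84010363e-01  9.75475714e-20]
```

Request:
servo_tool(
  targets=[
    [[0,-0.001,0.02,0.45,-0.2,0],[0,-0.002,0.045,0.45,-0.2,0],[0,-0.002,0.07,0.45,-0.2,0],[0,-0.002,0.09,0.45,-0.2,0],[0,-0.002,0.098,0.45,-0.2,0]],
  ],
)

```text
clock: 17.77
position: [0.5435, -0.293, 0.0909]
orientation: [-0.001, 0.952, 0.308, -0.001]
force: [-0.6, -0.5, 0.4]
width: 0.071
```

Request:
servo_tool(
  targets=[
    [[0,0,0,0,0,0],[0,0,0,0,0,0],[0,0,0,0,0,0],[0,0,0,0,0,0],[0,0,0,0,0,0]],
  ],
)

```text
clock: 18.18
position: [0.5445, -0.2937, 0.0928]
orientation: [-0.0, 0.952, 0.307, -0.0]
force: [-0.0, -0.6, 0.1]
width: 0.0711
```

```bash
cat > st.py <<'E'
from h import *
from cell import robot
import sys
T=np.array([float(x) for x in sys.argv[1:4]])
o=robot.observe();M=rot(o['orientation']).as_matrix();print(o['clock'],o['position'],'shift',M.T@(T-o['position']),'tiltfix',np.degrees(M.T@np.cross(M[:,2],[0,0,-1])),'yaw y',np.degrees(np.arctan2(M[1,1],M[0,1])),o['force'],o['width'])
E
python3 st.py .5455 -.2937 .093
```

```text
18.1833 [ 0.54447137 -0.29370768  0.092758  ] shift [ 0.00083846  0.00059547 -0.00024308] tiltfix [-5.14613763e-02  3.69627280e-02  1.34651777e-21] yaw y -54.18511806359908 [-0.03547288 -0.63280345  0.13806632] 0.07107114171741906
```

Request:
servo_tool(
  targets=[
    [[0.001,0,0,0,0,0],[0.001,0,0,0,0,0],[0.001,0,0,0,0,0],[0.001,0,0,0,0,0],[0.001,0,0,0,0,0]],
  ],
  fingers=255,
)

```text
clock: 18.6
position: [0.5453, -0.2931, 0.0928]
orientation: [-0.0, 0.952, 0.308, -0.0]
force: [-0.8, 0.3, 0.6]
width: 0.0428
```

Request:
servo_tool(
  targets=[
    [[0,0,0,0,0,0],[0,0,0,0,0,0],[0,0,0,0,0,0],[0,0,0,0,0,0],[0,0,0,0,0,0]],
  ],
)

```text
clock: 19.02
position: [0.5453, -0.2931, 0.0927]
orientation: [-0.0, 0.952, 0.308, -0.0]
force: [1.1, -2.0, -0.7]
width: 0.0397
```

Request:
servo_tool(
  targets=[
    [[0,0,-0.004,0,0,0],[0,0,-0.02,0,0,0],[0,0,-0.045,0,0,0],[0,0,-0.07,0,0,0],[0,0,-0.095,0,0,0]],
  ],
)

```text
clock: 19.43
position: [0.5446, -0.2926, 0.1879]
orientation: [-0.001, 0.952, 0.308, -0.001]
force: [0.5, -0.4, -1.9]
width: 0.0395
```

Request:
servo_tool(
  targets=[
    [[0,0,-0.025,0,0,0],[0,0,-0.05,0,0,0],[0,0,-0.065,0,0,0],[0,0,-0.07,0,0,0],[0,0,-0.07,0,0,0]],
  ],
)

```text
clock: 19.85
position: [0.5453, -0.293, 0.2593]
orientation: [-0.0, 0.952, 0.308, -0.0]
force: [-0.2, 0.4, -3.5]
width: 0.0396
```

```bash
python3 st.py .496 .2425 .255
```

```text
19.85 [ 0.54531178 -0.29298068  0.25934974] shift [ 0.27340962 -0.46305003  0.00468785] tiltfix [-6.18397785e-02  3.38797457e-02 -2.96925657e-21] yaw y -54.17918063271732 [-0.15921001  0.44862335 -3.49858674] 0.03959009685396664
```

Request:
servo_tool(
  targets=[
    [[0.006,-0.01,0,0,0,0],[0.018,-0.03,0,0,0,0],[0.033,-0.056,0,0,0,0],[0.048,-0.082,0,0,0,0],[0.063,-0.107,0,0,0,0]],
  ],
)

```text
clock: 20.27
position: [0.5322, -0.1671, 0.2567]
orientation: [-0.002, 0.952, 0.307, -0.002]
force: [0.6, 0.1, -2.9]
width: 0.0396
```

Request:
servo_tool(
  targets=[
    [[0.015,-0.026,0,0,0,0],[0.03,-0.052,0,0,0,0],[0.045,-0.077,0,0,0,0],[0.06,-0.102,0,0,0,0],[0.075,-0.127,0,0,0,0]],
  ],
)

```text
clock: 20.68
position: [0.517, -0.018, 0.2548]
orientation: [-0.003, 0.952, 0.307, -0.003]
force: [-0.0, 0.1, -3.1]
width: 0.0398
```

Request:
servo_tool(
  targets=[
    [[0.015,-0.026,0,0,0,0],[0.03,-0.052,0,0,0,0],[0.045,-0.077,0,0,0,0],[0.06,-0.102,0,0,0,0],[0.075,-0.127,0,0,0,0]],
  ],
)

```text
clock: 21.1
position: [0.5015, 0.1307, 0.253]
orientation: [-0.003, 0.952, 0.308, -0.005]
force: [1.7, -0.6, -3.2]
width: 0.0397
```

Request:
servo_tool(
  targets=[
    [[0.015,-0.025,0,0,0,0],[0.03,-0.05,0,0,0,0],[0.042,-0.072,0,0,0,0],[0.05,-0.085,0,0,0,0],[0.054,-0.09,0,0,0,0]],
  ],
)

```text
clock: 21.52
position: [0.4904, 0.2376, 0.251]
orientation: [-0.004, 0.951, 0.309, -0.007]
force: [-0.1, -0.5, -3.0]
width: 0.0394
```

```bash
python3 st.py .496 .2425 .255
```

```text
21.5167 [0.49035445 0.23762289 0.251041  ] shift [ 0.00738861 -0.00067421 -0.00403559] tiltfix [-6.46456410e-01  6.48891310e-01 -1.45487378e-19] yaw y -54.01761127911186 [-0.09497558 -0.45313156 -3.04244837] 0.039440491985203614
```

Request:
servo_tool(
  targets=[
    [[0.002,0,0,-0.2,0.2,0],[0.004,0,0,-0.4,0.4,0],[0.006,0,0,-0.65,0.65,0],[0.007,-0.001,0,-0.65,0.65,0],[0.007,-0.001,0,-0.65,0.65,0]],
  ],
)

```text
clock: 21.93
position: [0.4957, 0.2419, 0.251]
orientation: [0.0, 0.951, 0.308, 0.0]
force: [0.2, -0.5, -2.4]
width: 0.0395
```

Request:
servo_tool(
  targets=[
    [[0,0,0,0,0,-3],[0,0,0,0,0,-7],[0,0,0,0,0,-11],[0,0,0,0,0,-15],[0,0,0,0,0,-19]],
  ],
)

```text
clock: 22.35
position: [0.4959, 0.2412, 0.2511]
orientation: [0.0, 0.887, 0.462, 0.0]
force: [0.1, 0.1, -4.1]
width: 0.0398
```

Request:
servo_tool(
  targets=[
    [[0,0,0,0,0,-4],[0,0,0,0,0,-8],[0,0,0,0,0,-10],[0,0,0,0,0,-11],[0,0,0,0,0,-11]],
  ],
)

```text
clock: 22.77
position: [0.4962, 0.2407, 0.2513]
orientation: [0.0, 0.839, 0.545, 0.0]
force: [-1.0, 0.2, -3.0]
width: 0.0394
```

Request:
servo_tool(
  targets=[
    [[0,0,0,0,0,0],[0,0,0,0,0,0],[0,0,0,0,0,0],[0,0,0,0,0,0],[0,0,0,0,0,0]],
  ],
)

```text
clock: 23.18
position: [0.4961, 0.2407, 0.2513]
orientation: [0.0, 0.839, 0.545, 0.0]
force: [0.2, 0.2, -2.7]
width: 0.0393
```

```bash
python3 st.py .496 .2425 .19; python3 - <<'E'
from h import *
from cell import robot
import json
i=robot.camera_info('wrist'); cv2.imwrite("pics/w9.png",robot.camera('wrist')[:,:,::-1])
json.dump({k:np.asarray(v).tolist() for k,v in i.items()},open('w9.json','w'))
for n in('side','top'): cv2.imwrite(f'pics/{n}9.png',robot.camera(n)[:,:,::-1])
E
```

```text
23.1833 [0.49613268 0.24072548 0.25128878] shift [ 0.00155582 -0.00088328  0.06128851] tiltfix [ 3.79368035e-02 -1.07183970e-02 -8.41752917e-23] yaw y -23.990237792448433 [ 0.18203687  0.20241314 -2.67368782] 0.039335255025419444
```

View pics/w9.png

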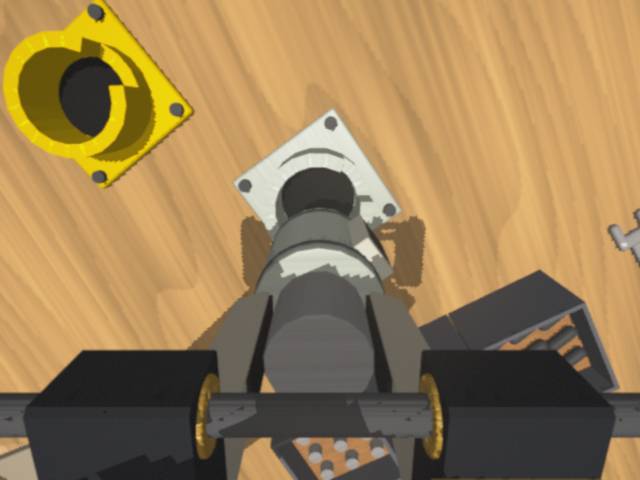

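View pics/side9.png

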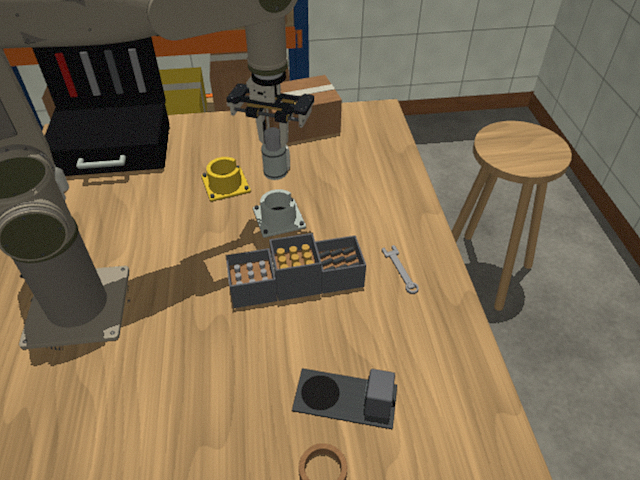

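Request:
servo_tool(
  targets=[
    [[0.0005,0,0.015,0,0,0.3],[0.001,-0.0005,0.035,0,0,0.6],[0.0015,-0.001,0.055,0,0,0.6],[0.0015,-0.001,0.067,0,0,0.6],[0.0015,-0.001,0.074,0,0,0.6]],
  ],
)

```text
clock: 23.75
position: [0.4948, 0.2422, 0.1751]
orientation: [-0.0, 0.841, 0.54, -0.001]
force: [-0.6, -0.2, -3.7]
width: 0.0396
```

Request:
servo_tool(
  targets=[
    [[0,0,0,0,0,0],[0,0,0,0,0,0],[0,0,0,0,0,0],[0,0,0,0,0,0],[0,0,0,0,0,0]],
  ],
)

```text
clock: 24.17
position: [0.4955, 0.2424, 0.1763]
orientation: [0.0, 0.841, 0.54, -0.0]
force: [0.5, 0.4, -3.4]
width: 0.0396
```

```bash
python3 st.py .496 .2425 .162; python3 - <<'E'
from h import *
from cell import robot
import json
i=robot.camera_info('wrist'); cv2.imwrite("pics/w10.png",robot.camera('wrist')[:,:,::-1])
json.dump({k:np.asarray(v).tolist() for k,v in i.items()},open('w10.json','w'))
for n in('side','top'): cv2.imwrite(f'pics/{n}10.png',robot.camera(n)[:,:,::-1])
a=cv2.imread('pics/w10.png')[110:310,210:430];a=cv2.resize(a,(440,400),interpolation=cv2.INTER_CUBIC)
b=cv2.imread('pics/side10.png')[130:240,235:325];b=cv2.resize(b,(327,400),interpolation=cv2.INTER_CUBIC)
cv2.imwrite('pics/c10.png',np.hstack([a,b]))
E
```

```text
24.1667 [0.49548849 0.24243242 0.17634657] shift [0.00028234 0.00043811 0.01434638] tiltfix [-4.04538924e-03  3.27493511e-02 -6.22355882e-22] yaw y -24.569269335682876 [ 0.50961207  0.41642982 -3.37170514] 0.039609468363188564
```

View pics/c10.png

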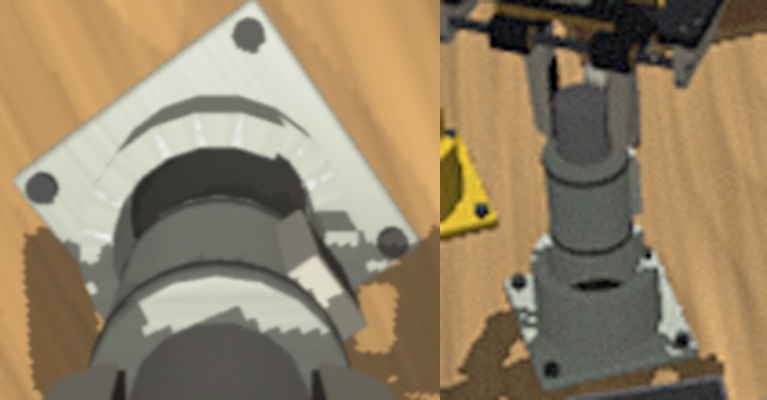

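View pics/top10.png

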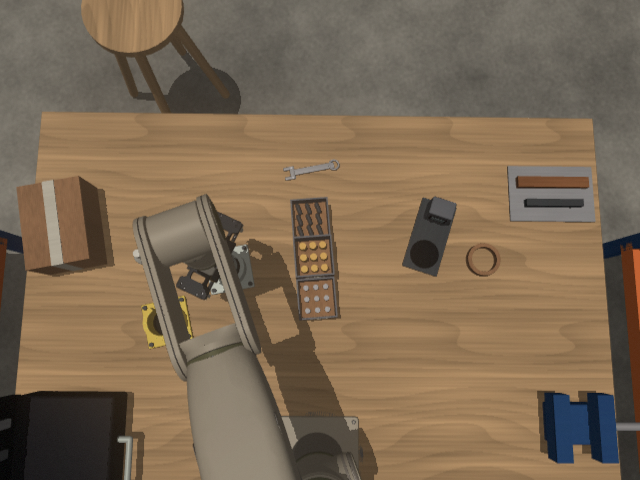

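Request:
servo_tool(
  targets=[
    [[0,0,0.003,0,0,0],[0,0,0.007,0,0,0],[0,0,0.011,0,0,0],[0,0,0.0135,0,0,0],[0,0,0.014,0,0,0]],
  ],
)

```text
clock: 24.73
position: [0.4945, 0.242, 0.1605]
orientation: [-0.0, 0.841, 0.54, -0.002]
force: [-0.6, -1.2, -3.0]
width: 0.0394
```

Request:
servo_tool(
  targets=[
    [[0,0,0,0,0,0],[0,0,0,0,0,0],[0,0,0,0,0,0],[0,0,0,0,0,0],[0,0,0,0,0,0]],
  ],
)

```text
clock: 25.15
position: [0.4946, 0.2421, 0.1607]
orientation: [-0.0, 0.841, 0.54, -0.001]
force: [-0.7, 0.0, -3.5]
width: 0.0393
```

```bash
python3 st.py .496 .2425 .162; python3 - <<'E'
from h import *
from cell import robot
import json
i=robot.camera_info('wrist'); cv2.imwrite("pics/w11.png",robot.camera('wrist')[:,:,::-1])
json.dump({k:np.asarray(v).tolist() for k,v in i.items()},open('w11.json','w'))
cv2.imwrite('pics/side11.png',robot.camera('side')[:,:,::-1])
a=cv2.imread('pics/w11.png')[130:330,210:430];a=cv2.resize(a,None,fx=3.6,fy=3,interpolation=cv2.INTER_CUBIC)
a=cv2.imread('pics/w11.png')[130:280,220:420];a=cv2.resize(a,None,fx=4,fy=4,interpolation=cv2.INTER_CUBIC)
cv2.imwrite('pics/w11c.png',a)
b=cv2.imread('pics/side11.png')[140:240,225:335];b=cv2.resize(b,None,fx=6,fy=6,interpolation=cv2.INTER_CUBIC)
cv2.imwrite('pics/side11c.png',b)
E
```

```text
25.15 [0.49460121 0.24208627 0.16072192] shift [ 0.00095498  0.00109784 -0.00128219] tiltfix [-1.01186281e-01  1.30308975e-01 -2.65599034e-21] yaw y -24.57015911881007 [-0.73300602  0.02900831 -3.54368185] 0.03925273937129884
```

View pics/w11c.png

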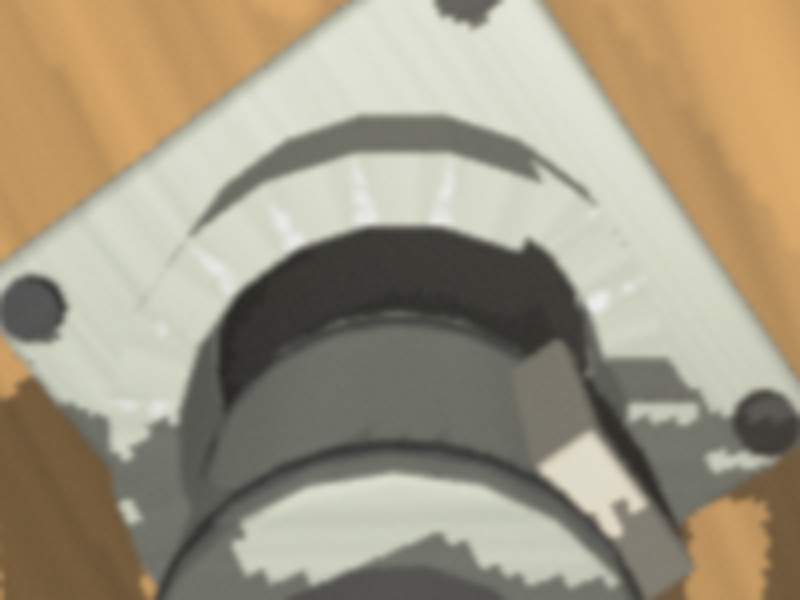

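View pics/side11c.png

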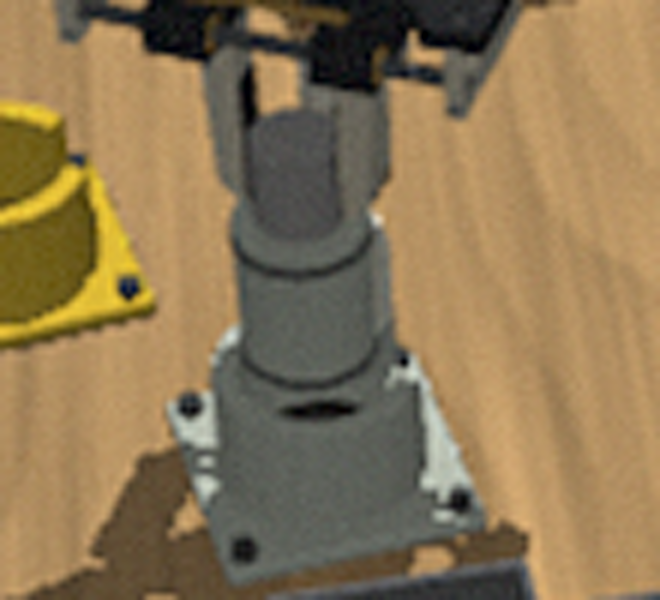

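```bash
cat > ov.py <<'E'
from h import *
import json,sys
from cell import robot
n=sys.argv[1]; tag=sys.argv[2]; cx,cy,zb,hx,hy=map(float,sys.argv[3:8]); yaw=np.radians(float(sys.argv[8])); box=list(map(int,sys.argv[9:13])); f=int(sys.argv[13])
i=robot.camera_info('side') if n=='side' else {k:np.array(v) for k,v in json.load(open(f'{tag}.json')).items()}
im=cv2.imread(f'pics/{"side" if n=="side" else "w"}{tag.lstrip("w")}.png')[box[1]:box[3],box[0]:box[2]]
im=cv2.resize(im,None,fx=f,fy=f,interpolation=cv2.INTER_CUBIC)
A=np.radians(np.arange(0,360,1.5))
def C(x,y,z,r): return np.c_[x+r*np.cos(A),y+r*np.sin(A),0*A+z]
def draw(P,col):
    for u in (proj(i,P)-box[:2]+.5)*f-.5:
        if abs(u).max()<2000: cv2.circle(im,(int(round(u[0])),int(round(u[1]))),0,col,-1)
for z,r in((zb,.03),(zb+.08,.03),(zb+.122,.02)): draw(C(cx,cy,z,r),(0,0,255))
e=np.array([np.cos(yaw),np.sin(yaw)]);t=np.array([-e[1],e[0]])
s=np.linspace(-.011,.011,40)
for z in(zb+.019,zb+.065): draw(np.c_[(np.array([cx,cy])+.036*e)+s[:,None]*t,0*s+z],(255,0,255))
for z,r in((.065,.036),(.065,.047),(.01,.047)): draw(C(hx,hy,z,r),(0,255,255))
b=np.radians(11.4);R2=np.array([[np.cos(b),-np.sin(b)],[np.sin(b),np.cos(b)]])
q=np.linspace(-.06,.06,150)
for k in range(4):
    g=np.c_[q,0*q+.06]@np.linalg.matrix_power(np.array([[0,-1],[1,0]]),k)@R2.T
    draw(np.c_[g+[hx,hy],0*q+.01],(255,255,0))
cv2.imwrite(f'pics/ov_{n}_{tag}.png',im)
E
python3 ov.py side 11 .4946 .2421 .074 .4960 .2430 11.4 225 140 335 240 6
python3 ov.py wrist w11 .4946 .2421 .074 .4960 .2430 11.4 220 130 420 280 4
```

```text
(no output)
```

View pics/ov_side_11.png

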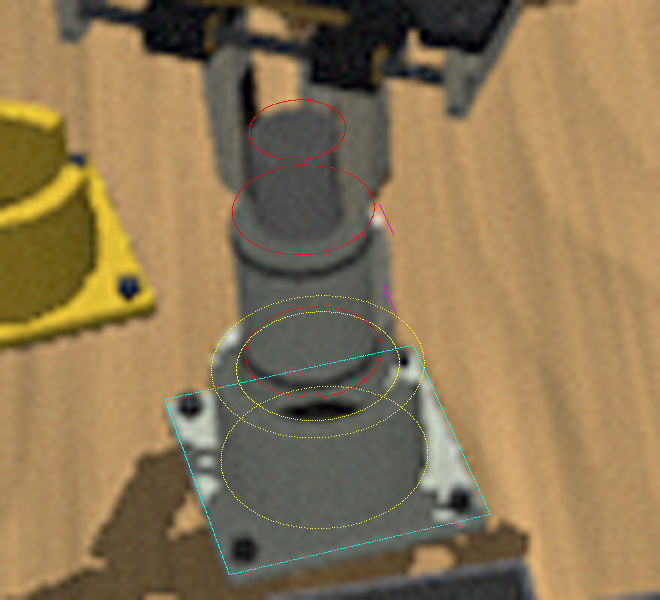

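View pics/ov_wrist_w11.png

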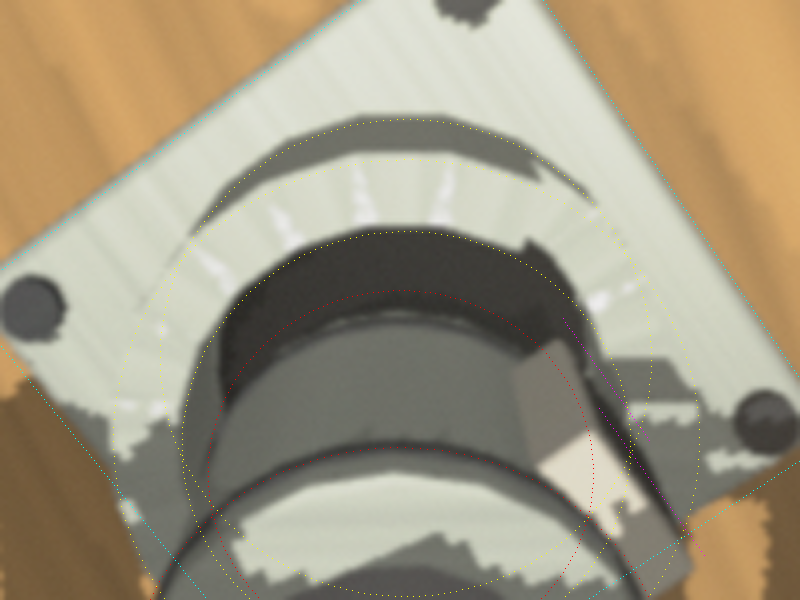

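```bash
python3 - <<'E'
from h import *
import json
for zt in (.137,.139,.141):
    i={k:np.array(v) for k,v in json.load(open('w11.json')).items()}
    d=lambda u,v:((u+.5)/4-.5+220,(v+.5)/4-.5+130)
    a=onz(i,*d(592,432),zt);b=onz(i,*d(692,565),zt);e=b-a;m=(a+b)/2
    al=np.arctan2(e[0],-e[1]); print(zt,np.linalg.norm(e),np.degrees(al),m,'axis',m[:2]-.036*np.array([np.cos(np.radians(11.4)),np.sin(np.radians(11.4))]))
    a=onz(i,*d(540,467),zt);b=onz(i,*d(648,600),zt);e=b-a;print(np.linalg.norm(e),np.degrees(np.arctan2(e[0],-e[1])))
a=cv2.imread('pics/w11.png')[220:440,220:420];cv2.imwrite('pics/w11d.png',cv2.resize(a,None,fx=2.7,fy=2.7,interpolation=cv2.INTER_CUBIC))
E
```

```text
0.137 0.020621532683275767 12.512147242358607 [0.52810185 0.24701743 0.137     ] axis [0.49281209 0.23990177]
0.02133664345499648 14.077573999272794
0.139 0.020403249321648005 12.512147242358449 [0.52811369 0.24776587 0.139     ] axis [0.49282393 0.24065021]
0.021110790491943598 14.077573999272644
0.141 0.020184965960020274 12.512147242358267 [0.52812553 0.24851432 0.141     ] axis [0.49283577 0.24139865]
0.020884937528890715 14.077573999272804
```

View pics/w11d.png

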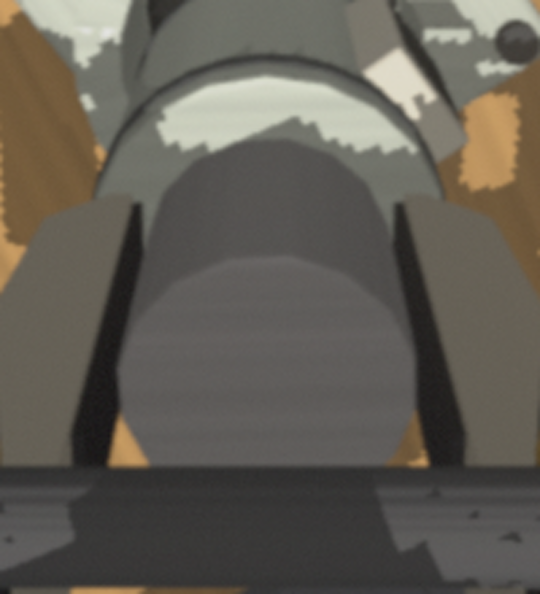

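```bash
python3 - <<'E'
from h import *
import json
i={k:np.array(v) for k,v in json.load(open('w11.json')).items()}
d=lambda u,v:((u+.5)/2.7-.5+220,(v+.5)/2.7-.5+220)
a=np.radians(65.43);tx=np.array([np.cos(a),np.sin(a)])
for (u,v),z,r in(((267,256),.196,.02),((268,72),.154,.03),((268,62),.154,.03)):
    print(onz(i,*d(u,v),z)[:2]-r*tx)
P=[onz(i,*d(u,372),.196) for u in(118,416)]; print(P,np.linalg.norm(P[1]-P[0]),(P[0]+P[1])/2)
# same in w6/w9 frames: check with w8-like known: shoulder in side
E
```

```text
[0.4931333  0.23966722]
[0.49341506 0.24024079]
[0.49409829 0.24173888]
[array([0.47702483, 0.2507444 , 0.196     ]), array([0.51209689, 0.23481391, 0.196     ])] 0.03852051540144569 [0.49456086 0.24277916 0.196     ]
```

Request:
servo_tool(
  targets=[
    [[0.001,0.0005,-0.0005,-0.1,0.1,0.4],[0.002,0.001,-0.001,-0.1,0.1,0.8],[0.0026,0.0015,-0.0015,-0.1,0.1,0.8],[0.0026,0.0015,-0.0015,-0.1,0.1,0.8],[0.0026,0.0015,-0.0015,-0.1,0.1,0.8]],
  ],
)

```text
clock: 25.67
position: [0.4971, 0.2439, 0.1623]
orientation: [0.0, 0.845, 0.535, -0.0]
force: [0.9, -0.2, -3.5]
width: 0.0395
```

Request:
servo_tool(
  targets=[
    [[0,0,0,0,0,0],[0,0,0,0,0,0],[0,0,0,0,0,0],[0,0,0,0,0,0],[0,0,0,0,0,0]],
  ],
)

```text
clock: 26.08
position: [0.4971, 0.2439, 0.1622]
orientation: [0.0, 0.845, 0.535, -0.0]
force: [-0.5, 0.2, -3.8]
width: 0.0395
```

```bash
python3 st.py .497 .2439 .162; python3 - <<'E'
from h import *
from cell import robot
import json
i=robot.camera_info('wrist'); cv2.imwrite("pics/w12.png",robot.camera('wrist')[:,:,::-1])
json.dump({k:np.asarray(v).tolist() for k,v in i.items()},open('w12.json','w'))
cv2.imwrite('pics/side12.png',robot.camera('side')[:,:,::-1])
E
python3 ov.py side 12 .4955 .241 .075 .4955 .240 11.4 225 140 335 240 6
python3 ov.py wrist w12 .496 .243 .075 .4960 .2430 11.4 210 130 430 330 3
```

```text
26.0833 [0.49708756 0.24386375 0.16221657] shift [-4.64773350e-06 -9.46493346e-05  2.16572481e-04] tiltfix [-3.32128182e-05  3.03599282e-02 -3.69337503e-22] yaw y -25.366526686071953 [-0.52048855  0.173023   -3.84976701] 0.039455618621503694
```

View pics/ov_side_12.png

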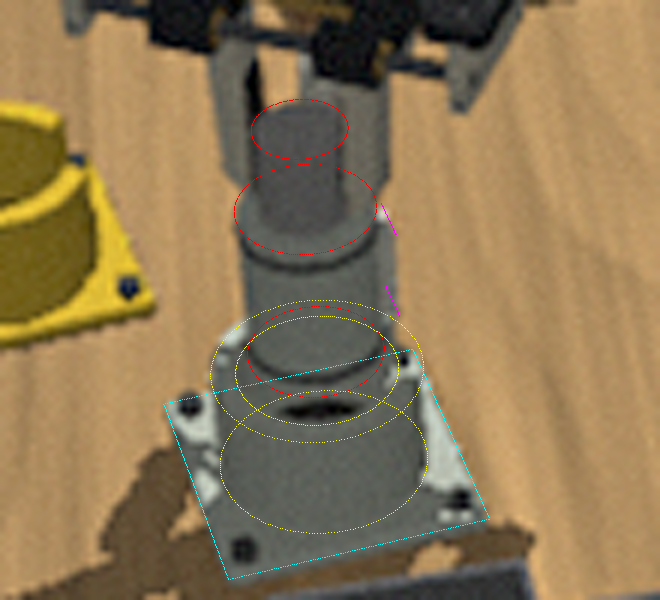

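View pics/ov_wrist_w12.png

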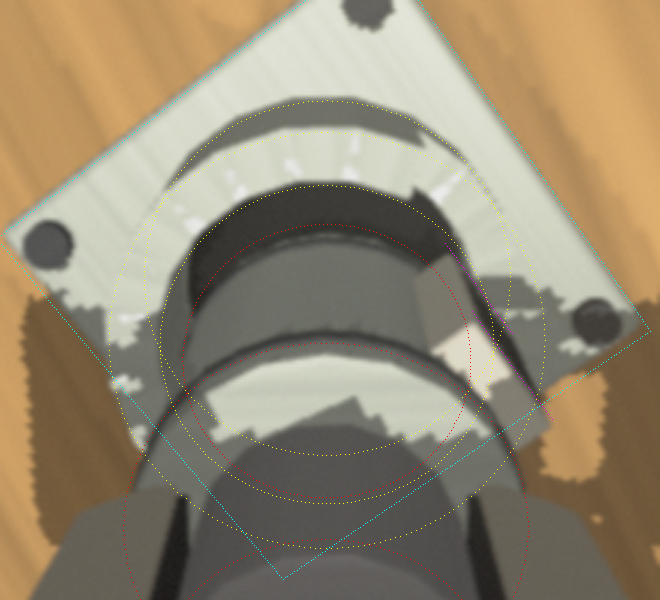

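```bash
python3 - <<'E'
from cell import robot
o=robot.observe();print(o['clock'],o['width'],abs(o['qvel']).max());print(robot.close_job())
E
```

```text
26.1833 0.03935859467291642 0.0019647114460958183
the job is handed in; nothing more can be done
None
```

I handed the job in at 26.2 s of the 72 s allowed; no verdict is reported.

**Reader:** I turned the canister about 124° and set it down. It sat 4–5 mm off the reader's centreline, so I picked it up, shifted it about 4.5 mm and set it down again. It then stood released and upright for about 3.5 s. The last wrist measurements put the plate at −18 to −19° and the reader's axis at about −17.7°, with the canister centred in front of the window.

**Carry:** I gripped the neck again and crossed the middle bin with the underside about 60 mm above its rim. The tool tilted at most about 1° on the way. I corrected that before lowering the canister.

**Finish:** The canister is held still and upright to within 0.1° by the joint readings. Its underside is about 10 mm above the rim. The plate is within about 1° of the notch direction, which is 11.4°.

**Disagreements:** The wrist and side cameras differ by 2–3 mm in absolute position across the table. I therefore centred the canister using its position relative to the housing within each picture. By eye, the final overlays matched to about 1 mm in both views. The plate's yaw readings at the housing spread over about 2.5°, from 11.4 to 14.1°, so I turned it 0.8° as a compromise. The top camera's view of the housing was blocked by the arm at the end and gave no final check.

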